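# Restock the squeeze-release carton rack of the vaccination table

## Task

Make the carton rack ready for the next session: squeeze the release of its follower, slide it back into the last notch, let go, then take out the empty carton and put it in the cardboard waste box. Stand all the full cartons from the drape upright in the rack, one after another in order of height, the shortest against the end plate first and the tallest last, each with its 56 mm side across the tray. Then squeeze the release again, slide the follower up to close the row snugly, in the notch whose number equals the number of cartons, and let go so that it locks; leave the other things on the table where they are.

Things in the scene. Friction and masses are not known exactly. Their poses are not given: they have to be found in the camera images.
- rack: Fixed aluminium rack: a tray along its y, floor top 5 mm above the table, inner width 64 mm, lips 12 mm above the floor. Origin on the table, mid-width; x across the tray away from the robot, y along it to the end plate at y = +180 mm (robot's left), z up; tray ends at y = -266 mm. Steel rail with 7 notches outside the far lip. The row starts at the end plate; the follower closes it from -y.
- end_plate (a point): Centre of the inner face of the rack's end plate (70 mm wide, up to 85 mm above the table), at rack y = +180 mm, 45 mm above the table; axes as the rack.
- follower (a joint): Grey plate sliding along the tray: distance (m) of its face from the end plate's. Notches 1 to 7, counted from the end plate: 0.050, 0.099, 0.148, 0.197, 0.246, 0.295, 0.344 (play 1.5 mm each way). Locked both ways with the pawl in a notch; squeezed it slides with about 2 N and can push the cartons along.
- release (a joint): The follower's release lever, rad: 0 = out, pawl down in a notch (under 0.04 counts as dropped in); about 0.11 = pawl on the rail between notches; over 0.12 = clear, free to slide; 0.16 = stop. A spring drives it back; squeezing takes 5 to 12 N at the grips: grip with 25 N or more.
- follower_face (a point): Centre of the follower's face that touches the cartons (58 mm wide, up to 92 mm above the table), 52 mm above the table; axes as the rack, y towards the end plate.
- grips (a point): Pinch point, 135 mm up, 16 mm behind the follower's face (-y): midway between the two grips when squeezed; axes as rack. A finger each side along y, from above: grey fixed tongue (30 mm wide, top 156 mm), outer face 16 mm to +y; black lever (24 mm wide, top 154 mm), outer face 32 mm to -y at rest, 16 mm squeezed. Cartons and plate stay below 105 mm.
- carton_1_mid (a point): Centre (half-way up) of full carton 1, shortest of the five sizes: white closed cardboard box, 56 mm (its x) by 48 mm (its y) in plan, 50 mm tall (z), 120 g or so. Stands upright on the drape at the start; some sizes may be absent. Grip it by the 56 mm side with the fingers on its two x faces, in the upper part, so that the fingers clear the lips and the neighbours.
- carton_2_mid (a point): Centre (half-way up) of full carton 2, second shortest of the five sizes: white closed cardboard box, 56 mm (its x) by 48 mm (its y) in plan, 60 mm tall (z), 140 g or so. Stands upright on the drape at the start; some sizes may be absent. Grip it by the 56 mm side with the fingers on its two x faces, in the upper part, so that the fingers clear the lips and the neighbours.
- carton_3_mid (a point): Centre (half-way up) of full carton 3, middle of the five sizes: white closed cardboard box, 56 mm (its x) by 48 mm (its y) in plan, 70 mm tall (z), 160 g or so. Stands upright on the drape at the start; some sizes may be absent. Grip it by the 56 mm side with the fingers on its two x faces, in the upper part, so that the fingers clear the lips and the neighbours.
- carton_4_mid (a point): Centre (half-way up) of full carton 4, second tallest of the five sizes: white closed cardboard box, 56 mm (its x) by 48 mm (its y) in plan, 80 mm tall (z), 180 g or so. Stands upright on the drape at the start; some sizes may be absent. Grip it by the 56 mm side with the fingers on its two x faces, in the upper part, so that the fingers clear the lips and the neighbours.
- carton_5_mid (a point): Centre (half-way up) of full carton 5, tallest of the five sizes: white closed cardboard box, 56 mm (its x) by 48 mm (its y) in plan, 90 mm tall (z), 200 g or so. Stands upright on the drape at the start; some sizes may be absent. Grip it by the 56 mm side with the fingers on its two x faces, in the upper part, so that the fingers clear the lips and the neighbours.
- empty_mid (a point): Centre of the empty carton: white, open on top, 56 mm (x) by 48 mm (y), 66 mm tall, walls 2.5 mm, with a lid flap standing 20 mm above its rim on the -y side; 40 g. At the start it stands in the rack between end plate and follower.
- waste_box: Open cardboard waste box fixed on the table at the robot's left, 180 mm (x) by 220 mm (y), 100 mm tall, walls 5 mm; the flaps hang outside. Origin at the centre of its underside.
- swab_pot: Bystander: white open pot of swabs, 80 mm diameter, 115 mm tall, at the right. Leave it where it stands. Origin at the centre of its underside.
- flask: Bystander: brown glass jar, 52 mm diameter, 85 mm tall, at the right. Leave it where it stands. Origin at the centre of its underside.
Not all that is in view belongs to the job. What is shaped like the part that bears carton_1_mid but turquoise is not meant. What is shaped like the part that bears empty_mid but green is not meant.

How it is judged (in metres and radians):
On the way, in this order (a step that is already met when the one before it is completed fails the run):
1. The follower is in the last notch, the release lever let go and its pawl dropped in (value of joint follower above 0.337 m and value of joint release below 0.04 rad), for 0.2 s.
2. The empty carton lies in the waste box (x of empty_mid in the frame of waste_box between -0.088 and 0.088 m and y of empty_mid in the frame of waste_box between -0.108 and 0.108 m and z of empty_mid in the frame of waste_box below 0.075 m and contact force between the fingers and empty below 0.3 N), for 0.2 s.
3. Carton_1 (shortest of the five sizes) stands upright in the rack and has been let go (x of carton_1_mid in the frame of rack between -0.009 and 0.009 m and z of carton_1_mid in the frame of rack between 0.025 and 0.035 m and angle between carton_1_mid's own z axis and vertical below 0.12 rad and y of carton_1_mid in the frame of rack between -0.16 and 0.163 m and contact force between the fingers and carton_1 below 0.3 N), for 0.2 s.
4. Carton_2 (second shortest of the five sizes) stands upright in the rack and has been let go (x of carton_2_mid in the frame of rack between -0.009 and 0.009 m and z of carton_2_mid in the frame of rack between 0.03 and 0.04 m and angle between carton_2_mid's own z axis and vertical below 0.12 rad and y of carton_2_mid in the frame of rack between -0.16 and 0.163 m and contact force between the fingers and carton_2 below 0.3 N), for 0.2 s.
5. Carton_3 (middle of the five sizes) stands upright in the rack and has been let go (x of carton_3_mid in the frame of rack between -0.009 and 0.009 m and z of carton_3_mid in the frame of rack between 0.035 and 0.045 m and angle between carton_3_mid's own z axis and vertical below 0.12 rad and y of carton_3_mid in the frame of rack between -0.16 and 0.163 m and contact force between the fingers and carton_3 below 0.3 N), for 0.2 s.
6. Carton_4 (second tallest of the five sizes) stands upright in the rack and has been let go (x of carton_4_mid in the frame of rack between -0.009 and 0.009 m and z of carton_4_mid in the frame of rack between 0.04 and 0.05 m and angle between carton_4_mid's own z axis and vertical below 0.12 rad and y of carton_4_mid in the frame of rack between -0.16 and 0.163 m and contact force between the fingers and carton_4 below 0.3 N), for 0.2 s.
7. Carton_5 (tallest of the five sizes) stands upright in the rack and has been let go (x of carton_5_mid in the frame of rack between -0.009 and 0.009 m and z of carton_5_mid in the frame of rack between 0.045 and 0.055 m and angle between carton_5_mid's own z axis and vertical below 0.12 rad and y of carton_5_mid in the frame of rack between -0.16 and 0.163 m and contact force between the fingers and carton_5 below 0.3 N), for 0.2 s.
At the end, for the whole second after the job is handed in: Empty carton in the waste box; every full carton upright (0.12 rad) on the rack floor, by height from the end plate, shortest first, no gap in the row (end plate to follower) over 9 mm; follower locked in the notch numbered as the count, lever out (under 0.04 rad); all at rest (value of joint release below 0.04 rad and value of joint follower below 0.251 m and x of empty_mid in the frame of waste_box between -0.088 and 0.088 m and y of empty_mid in the frame of waste_box between -0.108 and 0.108 m and z of empty_mid in the frame of waste_box below 0.075 m and x of carton_1_mid in the frame of rack between -0.009 and 0.009 m and z of carton_1_mid in the frame of rack between 0.025 and 0.035 m and angle between each of carton_1_mid, carton_2_mid, carton_3_mid, carton_4_mid, carton_5_mid's own z axis and vertical below 0.12 rad and y of each of carton_1_mid, carton_2_mid, carton_3_mid, carton_4_mid, carton_5_mid in the frame of rack below 0.163 m and linear speed of each of carton_1, carton_2, carton_3, carton_4, carton_5 below 0.02 m/s and y of carton_1_mid in the frame of rack above 0.147 m and ((y of end_plate in the frame of carton_2_mid above 0 m and y of carton_1_mid in the frame of carton_2_mid above 0.03 m) or (y of end_plate in the frame of carton_2_mid below 0 m and y of carton_1_mid in the frame of carton_2_mid below -0.03 m)) and ((y of end_plate in the frame of carton_3_mid above 0 m and y of carton_1_mid in the frame of carton_3_mid above 0.03 m) or (y of end_plate in the frame of carton_3_mid below 0 m and y of carton_1_mid in the frame of carton_3_mid below -0.03 m)) and ((y of end_plate in the frame of carton_4_mid above 0 m and y of carton_1_mid in the frame of carton_4_mid above 0.03 m) or (y of end_plate in the frame of carton_4_mid below 0 m and y of carton_1_mid in the frame of carton_4_mid below -0.03 m)) and ((y of end_plate in the frame of carton_5_mid above 0 m and y of carton_1_mid in the frame of carton_5_mid above 0.03 m) or (y of end_plate in the frame of carton_5_mid below 0 m and y of carton_1_mid in the frame of carton_5_mid below -0.03 m)) and x of carton_2_mid in the frame of rack between -0.009 and 0.009 m and z of carton_2_mid in the frame of rack between 0.03 and 0.04 m and (y of carton_2_mid in the frame of rack above 0.147 m or horizontal distance between carton_2_mid and carton_1_mid below 0.0585 m) and ((y of end_plate in the frame of carton_3_mid above 0 m and y of carton_2_mid in the frame of carton_3_mid above 0.03 m) or (y of end_plate in the frame of carton_3_mid below 0 m and y of carton_2_mid in the frame of carton_3_mid below -0.03 m)) and ((y of end_plate in the frame of carton_4_mid above 0 m and y of carton_2_mid in the frame of carton_4_mid above 0.03 m) or (y of end_plate in the frame of carton_4_mid below 0 m and y of carton_2_mid in the frame of carton_4_mid below -0.03 m)) and ((y of end_plate in the frame of carton_5_mid above 0 m and y of carton_2_mid in the frame of carton_5_mid above 0.03 m) or (y of end_plate in the frame of carton_5_mid below 0 m and y of carton_2_mid in the frame of carton_5_mid below -0.03 m)) and x of carton_3_mid in the frame of rack between -0.009 and 0.009 m and z of carton_3_mid in the frame of rack between 0.035 and 0.045 m and (y of carton_3_mid in the frame of rack above 0.147 m or horizontal distance between carton_3_mid and carton_1_mid below 0.0585 m or horizontal distance between carton_3_mid and carton_2_mid below 0.0585 m) and ((y of end_plate in the frame of carton_4_mid above 0 m and y of carton_3_mid in the frame of carton_4_mid above 0.03 m) or (y of end_plate in the frame of carton_4_mid below 0 m and y of carton_3_mid in the frame of carton_4_mid below -0.03 m)) and ((y of end_plate in the frame of carton_5_mid above 0 m and y of carton_3_mid in the frame of carton_5_mid above 0.03 m) or (y of end_plate in the frame of carton_5_mid below 0 m and y of carton_3_mid in the frame of carton_5_mid below -0.03 m)) and x of carton_4_mid in the frame of rack between -0.009 and 0.009 m and z of carton_4_mid in the frame of rack between 0.04 and 0.05 m and (y of carton_4_mid in the frame of rack above 0.147 m or horizontal distance between carton_4_mid and carton_1_mid below 0.0585 m or horizontal distance between carton_4_mid and carton_2_mid below 0.0585 m or horizontal distance between carton_4_mid and carton_3_mid below 0.0585 m) and ((y of end_plate in the frame of carton_5_mid above 0 m and y of carton_4_mid in the frame of carton_5_mid above 0.03 m) or (y of end_plate in the frame of carton_5_mid below 0 m and y of carton_4_mid in the frame of carton_5_mid below -0.03 m)) and x of carton_5_mid in the frame of rack between -0.009 and 0.009 m and z of carton_5_mid in the frame of rack between 0.045 and 0.055 m and (y of carton_5_mid in the frame of rack above 0.147 m or horizontal distance between carton_5_mid and carton_1_mid below 0.0585 m or horizontal distance between carton_5_mid and carton_2_mid below 0.0585 m or horizontal distance between carton_5_mid and carton_3_mid below 0.0585 m or horizontal distance between carton_5_mid and carton_4_mid below 0.0585 m) and y of any of carton_1_mid, carton_2_mid, carton_3_mid, carton_4_mid, carton_5_mid in the frame of follower_face below 0.033 m); the robot touches nothing.
It fails at once if The swab pot is moved by more than 40 mm or tipped over (distance of swab_pot from where it was at the start of the episode above 0.04 m or angle between swab_pot's own z axis and vertical above 0.5 rad).
It fails at once if The flask is moved by more than 40 mm or tipped over (distance of flask from where it was at the start of the episode above 0.04 m or angle between flask's own z axis and vertical above 0.5 rad).
Of carton_1, carton_2, carton_3, carton_4, carton_5 only 3 to 5 are there at a start; the rules pass over those that are not, and their reading is None.
At some moment in a run one of carton_1, carton_2 may be knocked a few centimetres aside while the robot is not near it.
It also fails if it takes over 210 s, if anything falls off the work surface, if the arm or the gripper's body presses on something with over 40 N, if the wrist force passes 120 N, or if a joint passes its speed limit or range.

## Robot

A 6-joint arm with a two-finger parallel gripper is mounted at the origin on the work surface. World frame = base frame: x ahead of the robot, y to its left, z up, the work surface at z = 0. Lengths are in m, angles in degrees, forces in N, time in s.
With the tool pointing down it reaches from about 0.4 to 0.825 m from the base axis. Payload 7 kg.
Tool frame: the origin (TCP) lies between the finger pads; the fingertips stand 19 mm ahead of it and the grasp point (between the pads) is the TCP (r.tip_extent is the distance from the TCP to the fingertips, in m); z points along the fingers, y is the direction in which the jaws open and shut (so a half turn about z gives the same grasp; the last joint's range is limited). The gripper opens to 88 mm and grips with 3 to 60 N. Pads are 19 mm wide; open, the fingers measure 130 mm over their backs; the gripper's body (78 mm by 193 mm) begins 47 mm behind the grasp point.
Start: joints at [-59.582, 20.546, 0.682, 0, -70.136, -16.507], TCP at [0.162, -0.655, 0.209] pointing down, gripper open.
Joint ranges: [-176.03, 176.03], [-82.01, 121.73], [-58.28, 71.71], [-173.87, 95.51], [-174.79, -0.11], [-173.66, 173.66]. Speed limits (degrees/s): [136.94, 136.94, 172.46, 180, 180, 180].

## Interface

Orientations are given as [roll, pitch, yaw] about the fixed x, y, z axes, in that order (R = Rz(yaw) Ry(pitch) Rx(roll)).
In Python, from plant import r, capture, workorder, spotter gives the robot as it stands.
- The arm moves only by the tool step_arm, never from a script. Its argument "motion" is a list of rows, each a list of 5 numbers: the finger opening in m, from 0 to 0.0876, then the shift along the tool's x, y, z in m, then the turn about the tool's z in rad. In form: [[grip, dx, dy, dz, roll], ...]. A call has 1 to 5 rows; each row is the pose to reach, as a shift and turn from the pose commanded when the call began, along the tool's axes at that moment; what a row does not reach only later rows make up. A row lasts 1/8 s, in which the tool goes at most 62.5 mm and 10.7 degrees, less where a joint would pass 70% of its speed; a pose out of reach is approached as far as the arm can. A call with a gripper value outside its range is refused whole. The fingers move at their own pace and stop on an object; "newtons" is the grip in N (left out, the last holds). Time passes only in rows, so rows that repeat a pose let the fingers close. It gives the time, the measured TCP pose, the force and the opening at its end, in the units of the state.
- r.get_state(): the state, without advancing time (a new reading comes with each control period).
- capture(name): name is "scene" or "top" or "wrist"; returns a dict with "image" (384x512x3 uint8, red, green, blue), "z_map" (384x512 float32, m along the optical axis (not along the pixel's ray), 0 where there is no reading), "fx", "fy", "cx", "cy" (pixels), "D" ([k1, k2, p1, p2, k3] as OpenCV has them; the pictures are not rectified), "pose" (4x4, takes a point from camera to world coordinates). Camera axes: x right, y down, z forward; pixel columns grow to the right and rows downward; lengths in m; the calibration is good to about 2 mm. A picture is of the moment at which its call begins.
- workorder.close_job(): hands the job in, once; it reports no verdict.
Trained networks look in the newest picture that a camera, given by its name, has taken for a name from the list of things; names that differ only in an ending like _2 or _b are one class to them, and where a whole thing is asked for, a point or a joint stands for the part that bears it (a point fixed in the world has none). Each returns a list of dicts, best first, with "p" (0 to 1); they miss things now and then, are a little off and sometimes report something else, mostly with a low value. They report only what shows in the picture. A call takes as long as a camera call. They do not tell look-alikes from the thing itself.
- spotter.regions_of(camera, label): "mask" (384x512 bool, what is visible of it).
- spotter.tip_of(camera, label): "location" ([x, y, z] in m, in world coordinates, good to about 4 mm: a listed point, or the origin of a listed thing).
The state is a dict: "time_s": time; "joints": joint angles; "qd": joint speeds; "joint_torque": joint torques, N m; "tcp_pos": TCP position; "eef_rot": TCP orientation; "contact_force": force on the tool from outside, world axes, zero at the start; "moment": the same for the moment, N m; "gripper_width": finger opening in m.
Only numpy, scipy, OpenCV 4.12 (cv2) and the standard library are available. Lean on these libraries where they do the work, as an engineer would, in place of code of your own. Each camera call takes 0.05 s, during which the arm holds its last target.

## Working session

There is one attempt and no reset: what is moved stays moved. The work goes in short steps, Python scripts to look and compute and a tool call to move; the robot and the scene stay as the last step left them, time stands still between calls to the robot, and variables do not carry over. Pictures are saved under pics/ and viewed, and the job is handed in when it is done.

Besides the shell and the picture viewer there is one more tool, called after "Call:" as a command line: name --pt "numbers of a row" for each row, then --argument value for the rest. step_arm: Moves the arm, as the interface text tells. Its arguments: {"type":"object","properties":{"motion":{"type":"array","items":{"type":"array","items":{"type":"number"}}},"newtons":{"type":"number"}},"required":["motion"]}

```bash
ls; mkdir -p pics
cat > h.py <<'E'
import numpy as np, cv2
from plant import r, capture, workorder, spotter
def save(c,n):
    cv2.imwrite(f'pics/{n}.png', c['image'][:,:,::-1])
def cloud(c):
    z=c['z_map']; h,w=z.shape
    K=np.array([[c['fx'],0,c['cx']],[0,c['fy'],c['cy']],[0,0,1.]])
    u,v=np.meshgrid(np.arange(w),np.arange(h))
    p=cv2.undistortPoints(np.stack([u,v],-1).reshape(-1,1,2).astype(float),K,np.array(c['D'],float)).reshape(h,w,2)
    P=np.stack([p[...,0]*z,p[...,1]*z,z],-1)
    M=np.array(c['pose'])
    W=P@M[:3,:3].T+M[:3,3]
    W[z==0]=np.nan
    return W
E
python3 - <<'E'
from h import *
s=r.get_state();print({k:np.round(v,3) for k,v in s.items()}, r.tip_extent)
for n in ['scene','top']:
    c=capture(n);save(c,n+'0');print(n,np.round(c['pose'],3).tolist(),c['fx'])
    for l in ['rack','end_plate','follower_face','grips','carton_1_mid','carton_3_mid','empty_mid','waste_box','swab_pot','flask']:
        print(l,[(round(d['p'],2),np.round(d['location'],3).tolist()) for d in spotter.tip_of(n,l)])
E
```

```text
pics
{'time_s': np.float64(0.0), 'joints': array([-5.9580e+01,  2.0593e+01,  6.3400e-01, -2.1000e-02, -7.0136e+01,
       -1.6507e+01]), 'qd': array([-0.05 , -0.013, -0.036, -0.11 , -0.045, -0.07 ]), 'joint_torque': array([ 1.0000e-03, -5.8272e+01,  2.9305e+01,  6.9970e+00,  7.0000e-03,
       -0.0000e+00]), 'tcp_pos': array([ 0.162, -0.655,  0.208]), 'eef_rot': array([ 1.79903e+02, -8.00000e-03, -1.66094e+02]), 'contact_force': array([-0.27 ,  0.424,  0.148]), 'moment': array([0.018, 0.054, 0.032]), 'gripper_width': np.float64(0.088)} 0.019
scene [[-0.134, 0.698, -0.704, 1.469], [0.991, 0.08, -0.109, 0.148], [-0.02, -0.712, -0.702, 1.004], [0.0, 0.0, 0.0, 1.0]] 396.20477679035037
rack [(0.7, [0.616, 0.016, 0.003])]
end_plate [(0.61, [0.627, 0.196, 0.046])]
follower_face [(0.8, [0.625, 0.138, 0.048])]
grips [(0.79, [0.621, 0.127, 0.132])]
carton_1_mid [(0.87, [0.447, 0.034, 0.026]), (0.75, [0.468, -0.088, 0.024]), (0.42, [0.479, -0.334, 0.038]), (0.4, [0.624, 0.17, 0.036])]
carton_3_mid [(0.78, [0.473, 0.171, 0.037])]
empty_mid [(0.87, [0.74, 0.259, 0.027])]
waste_box [(0.83, [0.457, 0.428, 0.002])]
swab_pot [(0.64, [0.56, -0.45, -0.002])]
flask [(0.63, [0.444, -0.445, 0.002])]
top [[-0.018, -0.996, 0.084, 0.481], [-1.0, 0.018, -0.0, -0.013], [-0.001, -0.084, -0.996, 1.426], [0.0, 0.0, 0.0, 1.0]] 486.5222196283083
rack [(0.84, [0.62, 0.009, 0.002])]
end_plate [(0.68, [0.623, 0.194, 0.044])]
follower_face [(0.57, [0.623, 0.144, 0.052])]
grips [(0.72, [0.627, 0.131, 0.135])]
carton_1_mid [(0.79, [0.468, -0.086, 0.022]), (0.77, [0.444, 0.037, 0.026])]
carton_3_mid [(0.96, [0.474, 0.172, 0.037])]
empty_mid [(0.8, [0.624, 0.168, 0.04]), (0.61, [0.737, 0.255, 0.035])]
waste_box [(0.67, [0.462, 0.43, -0.001])]
swab_pot [(0.65, [0.554, -0.447, -0.002])]
flask [(0.67, [0.623, 0.146, 0.048]), (0.59, [0.626, 0.195, 0.045]), (0.57, [0.447, -0.445, 0.0])]
```

View pics/scene0.png

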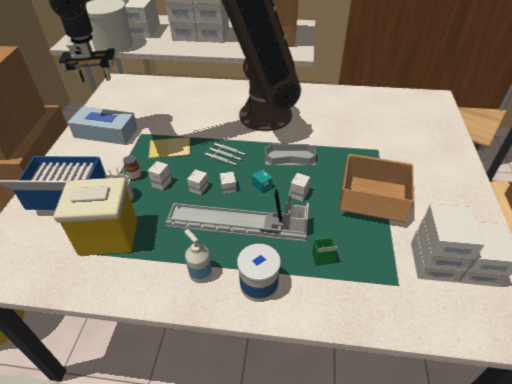

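View pics/top0.png

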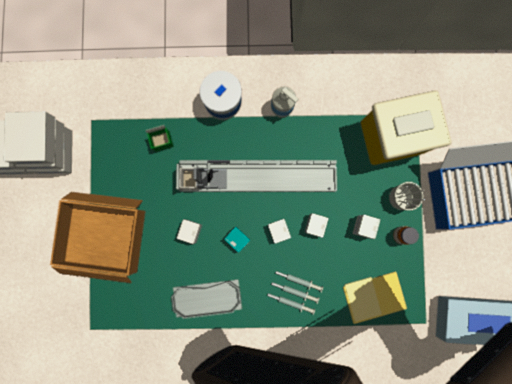

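Run:
```python
from h import *
for n in ['scene','top']:
    c=capture(n)
    for l in ['carton_1_mid','carton_2_mid','carton_4_mid','carton_5_mid']:
        print(n,l,[(round(d['p'],2),np.round(d['location'],3).tolist()) for d in spotter.tip_of(n,l)])
    if n=='top':
        W=cloud(c)
        m=(W[...,0]>0.38)&(W[...,0]<0.545)&(W[...,1]>-.38)&(W[...,1]<.3)&(W[...,2]>0.03)
        k,lab=cv2.connectedComponents(m.astype(np.uint8))
        for i in range(1,k):
            p=W[lab==i]
            if len(p)<60: continue
            zt=np.percentile(p[:,2],80); q=p[p[:,2]>zt-.006]
            b=cv2.minAreaRect((q[:,:2]*1000).astype(np.float32))
            print(len(p),'zt',zt.round(4),'rect',np.round(cv2.boxPoints(b),0).tolist(),np.round(b[0],1),np.round(b[1],1),b[2], c['image'][lab==i].mean(0))
        # rail/tray
        np.save('W.npy',W)
```

```text
scene carton_1_mid [(0.86, [0.47, -0.086, 0.027]), (0.74, [0.447, 0.036, 0.027])]
scene carton_2_mid [(0.94, [0.485, -0.192, 0.029])]
scene carton_4_mid [(0.72, [0.628, 0.196, 0.041])]
scene carton_5_mid []
top carton_1_mid [(0.8, [0.444, 0.036, 0.026]), (0.55, [0.468, -0.085, 0.025])]
top carton_2_mid [(0.74, [0.483, -0.192, 0.031]), (0.44, [0.625, 0.144, 0.049])]
top carton_4_mid [(0.9, [0.477, -0.332, 0.042])]
top carton_5_mid []
370 zt 0.0624 rect [[450.0, -203.0], [503.0, -220.0], [517.0, -174.0], [464.0, -157.0]] [ 483.5 -188.5] [47.7 55.8] 72.7088851928711 [218.68648649 220.86216216 209.26756757]
438 zt 0.0814 rect [[442.0, -346.0], [495.0, -363.0], [510.0, -316.0], [456.0, -299.0]] [ 475.9 -331.1] [49.1 56.1] 72.76909637451172 [200.17579909 202.75114155 191.51369863]
386 zt 0.0723 rect [[437.0, 159.0], [490.0, 140.0], [506.0, 186.0], [453.0, 204.0]] [471.9 172.2] [48.5 56.3] 70.6231918334961 [218.4611399  215.72020725 201.50518135]
342 zt 0.0528 rect [[435.0, -68.0], [450.0, -113.0], [503.0, -96.0], [488.0, -51.0]] [469.  -82.1] [55.9 47.7] 18.110441207885742 [227.07602339 228.55555556 216.43567251]
343 zt 0.0526 rect [[410.0, 35.0], [443.0, 1.0], [483.0, 40.0], [450.0, 74.0]] [446.4  37.5] [55.8 47.7] 44.465965270996094 [ 14.79008746 156.81632653 146.44897959]
```

The images show four full cartons: 50, 60, 70 and 80 mm, nos. 1–4. In the top image they are at about (278,231), (316,225), (188,231) and (366,227). The turquoise box at (236,239) and the green carton at (158,138) are decoys. The empty carton and follower are at about (190,177) and (205,177). The final notch is therefore 4. Next I'll measure the rack precisely.

Run:
```python
from h import *
c=capture('top');W=cloud(c)
im=cv2.resize(c['image'][145:205,165:345],None,fx=4,fy=4,interpolation=cv2.INTER_CUBIC)
cv2.imwrite('pics/rackz.png',im[:,:,::-1])
X,Y,Z=W[...,0],W[...,1],W[...,2]
# tray region z profile across x at several y
for y0 in [-.22,-.15,-.1,-.05,0,.05,.1,.15,.17,.19,.2,.21,.22,.24]:
    m=(abs(Y-y0)<.003)&(X>.56)&(X<.69)
    o=np.argsort(X[m]);print(y0,[(int(a*1000),int(b*1000)) for a,b in zip(X[m][o],Z[m][o])][::2])
m=(X>.57)&(X<.68)&(Z>.0035)&(Z<.03)&(Y<.1)&(Y>-.35)
b=cv2.minAreaRect((np.stack([X[m],Y[m]],-1)*1000).astype(np.float32));print(b,np.round(cv2.boxPoints(b)))
```

```text
-0.22 [(561, 4), (563, 7), (564, -2), (567, -1), (570, 1), (572, 3), (573, -2), (576, 0), (579, 1), (581, 3), (583, 18), (587, 4), (590, 3), (593, 4), (596, 4), (599, 9), (602, 6), (605, 5), (608, 6), (611, 5), (614, 4), (617, 4), (619, 6), (622, 4), (628, 6), (632, 3), (635, 1), (637, 7), (640, 3), (644, 2), (646, 6), (649, 8), (650, 19), (651, 15), (656, 0), (659, 0), (661, 4), (662, 20), (665, 21), (665, 18), (668, 20), (676, 4), (677, -1), (679, 5), (682, 4), (685, 3), (686, 0), (689, -4)]
-0.15 [(562, 0), (565, 0), (568, 0), (571, 0), (574, 6), (577, -1), (580, 0), (583, 2), (585, 15), (588, 4), (592, 1), (594, 6), (597, 6), (600, 11), (603, 8), (606, 1), (609, 3), (612, 0), (615, 5), (617, 8), (620, 8), (624, 4), (627, 4), (629, 11), (630, 2), (632, 5), (636, 1), (638, 8), (642, 4), (644, 8), (647, 6), (650, 8), (651, 20), (656, 4), (658, 15), (662, 4), (662, 2), (666, 21), (669, 20), (670, 16), (672, 16), (677, 4), (679, 8), (684, 0), (686, 6)]
-0.1 [(560, 0), (563, -1), (566, 2), (569, 4), (572, 0), (574, 6), (578, 4), (581, 3), (584, 2), (585, 17), (589, 7), (592, 5), (595, 
[... 4821 characters left out ...]
, 0), (672, 5), (675, 2), (677, 9), (679, -2), (682, 0), (685, 0), (688, -4)]
0.24 [(560, 7), (563, 0), (566, 1), (569, 6), (572, 4), (575, 3), (576, -5), (578, 6), (581, 0), (584, 0), (587, 0), (590, 3), (593, 0), (596, 1), (599, 1), (602, 0), (605, -3), (607, 2), (611, 0), (613, 5), (616, 3), (619, 5), (622, 1), (625, 3), (628, 4), (631, 0), (634, 4), (637, 3), (640, 3), (643, 1), (646, 3), (649, 0), (652, 3), (655, 0), (657, 8), (661, 0), (664, 3), (666, 5), (669, 6), (674, -4), (676, 0), (679, 3), (683, -6), (684, 5), (688, 1)]
((625.120849609375, -124.88963317871094), (449.7351989746094, 109.76507568359375), 89.96662139892578) [[ 570. -350.]
 [ 680. -350.]
 [ 680.  100.]
 [ 570.  100.]]
```

View pics/rackz.png

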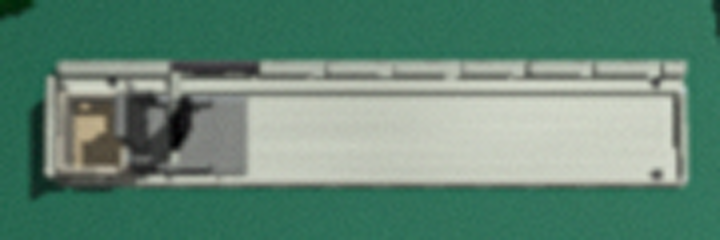

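```bash
cat >> h.py <<'E'
from scipy.spatial.transform import Rotation as Ro
def go(x,y,z,yaw=None):
    s=r.get_state(); R=Ro.from_euler('xyz',s['eef_rot'],degrees=True)
    d=R.inv().apply(np.array([x,y,z])-s['tcp_pos'])
    cy=s['eef_rot'][2]
    roll=0 if yaw is None else -((yaw-cy+180)%360-180)*np.pi/180
    print('at',np.round(s['tcp_pos'],4),'yaw',round(cy,2),'j',np.round(s['joints'],0),'w',round(float(s['gripper_width']),4),'F',np.round(s['contact_force'],1),'t',s['time_s'])
    print('-> d',np.round(d,4),'roll',round(roll,4))
E
python3 -c "
from h import *
go(.624,.128,.30,178.94)"
```

```text
at [ 0.1623 -0.6552  0.2092] yaw -166.09 j [-60.  21.   1.  -0. -70. -17.] w 0.0876 F [-0.4 -0.4 -0.6] t 1.65
-> d [-0.6365  0.6492 -0.0907] roll 0.2613
```

Call:
step_arm --pt "0.0876 0 0 -0.06 0" --pt "0.0876 -0.04 0.04 -0.09 0.05" --pt "0.0876 -0.08 0.08 -0.09 0.1" --pt "0.0876 -0.12 0.12 -0.09 0.15" --pt "0.0876 -0.16 0.16 -0.09 0.2"

```text
time_s: 2.28
tcp_pos: [0.2797, -0.4599, 0.2995]
eef_rot: [-180.0, 0.0, -177.7]
contact_force: [1.8, 0.2, -0.4]
gripper_width: 0.088
```

Call:
step_arm --pt "0.0876 -0.04 0.04 0 0.06" --pt "0.0876 -0.08 0.08 0 0.06" --pt "0.0876 -0.12 0.12 0 0.06" --pt "0.0876 -0.16 0.16 0 0.06" --pt "0.0876 -0.2 0.2 0 0.06"

```text
time_s: 2.9
tcp_pos: [0.4714, -0.2514, 0.2997]
eef_rot: [-180.0, 0.1, 179.0]
contact_force: [0.9, -0.9, -0.7]
gripper_width: 0.0876
```

```bash
python3 -c "
from h import *
go(.624,.128,.30,178.94)"
```

```text
at [ 0.4714 -0.2514  0.2997] yaw 179.03 j [ -7.   4.  -8.   0. -77. -84.] w 0.0876 F [ 0.9 -0.9 -0.7] t 2.9
-> d [-1.461e-01  3.820e-01 -2.000e-04] roll 0.0015
```

Call:
step_arm --pt "0.0876 -0.03 0.05 0 0" --pt "0.0876 -0.06 0.1 0 0" --pt "0.0876 -0.09 0.15 0 0" --pt "0.0876 -0.12 0.2 0 0" --pt "0.0876 -0.146 0.25 0 0"

```text
time_s: 3.52
tcp_pos: [0.6215, -0.0038, 0.2994]
eef_rot: [-180.0, 0.0, 179.0]
contact_force: [0.7, -2.2, -0.2]
gripper_width: 0.0876
```

Run:
```python
from h import *
go(.624,.128,.30,178.94)
c=capture('wrist');save(c,'w1')
for l in ['end_plate','follower_face','grips','empty_mid']:
        print(l,[(round(d['p'],2),np.round(d['location'],3).tolist()) for d in spotter.tip_of('wrist',l)])
```

```text
at [ 0.6215 -0.0038  0.2994] yaw 179.03 j [  18.   13.    2.    0.  -79. -109.] w 0.0876 F [ 0.7 -2.2 -0.2] t 3.525
-> d [-0.0003  0.1318 -0.0006] roll 0.0015
end_plate [(0.58, [0.624, 0.194, 0.047])]
follower_face [(0.66, [0.63, 0.145, 0.053])]
grips [(0.78, [0.625, 0.132, 0.137])]
empty_mid [(0.8, [0.738, 0.254, 0.031]), (0.71, [0.624, 0.166, 0.037])]
```

View pics/w1.png

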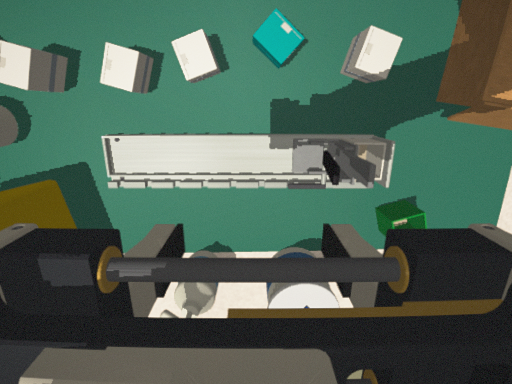

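The wrist view shows the whole tray (rows 135–188, columns 105–392), with the follower at about (330,160). I'll refine the rack line and grips from this depth.

Run:
```python
from h import *
c=capture('wrist');W=cloud(c);X,Y,Z=[W[...,i].ravel() for i in range(3)]
box=(X>.57)&(X<.69)&(Y>-.27)&(Y<.23)
# lips: z 12..25 
lo=[];hi=[]
for y0 in np.arange(-.2,.2,.02):
    m=box&(abs(Y-y0)<.01)&(Z>.013)&(Z<.021)
    a=X[m&(X>.575)&(X<.597)];b=X[m&(X>.645)&(X<.661)]
    if len(a)>3: lo.append((y0,np.median(a)))
    if len(b)>3: hi.append((y0,np.median(b)))
for q in (lo,hi):
    q=np.array(q); p=np.polyfit(q[:,0],q[:,1],1); print(p, len(q), np.abs(np.polyval(p,q[:,0])-q[:,1]).max())
m=box&(Z>.075)&(Z<.1)&(Y>.18); print('endplate top',m.sum(),np.percentile(Y[m],[2,10,50,90,98]),np.percentile(X[m],[2,50,98]),np.median(Z[m]))
m=box&(Z>.075)&(Z<.1)&(Y<.17); print('follower plate top',m.sum(),np.percentile(Y[m],[2,10,50,90,98]),np.percentile(X[m],[2,50,98]),np.median(Z[m]))
m=box&(Z>.145)&(Z<.17); 
print('grips',m.sum()); h,e=np.histogram(Y[m],np.arange(.08,.16,.002));print([(round(b,3),int(a)) for a,b in zip(h,e) if a])
for lo_,hi_ in((.08,.115),(.115,.16)):
    k=m&(Y>lo_)&(Y<hi_)
    if k.any(): print(np.percentile(X[k],[2,50,98]),np.percentile(Y[k],[2,50,98]),np.median(Z[k]))
m=box&(Z<.02)&(Y<-.2); print('tray -y end', [ (round(float(y),3)) for y in [Y[box&(Z>.012)&(Z<.022)].min()]])
```

```text
[0.01985946 0.58921994] 20 0.001222231518957173
[0.01870565 0.65478659] 17 0.0006170327420964572
endplate top 308 [0.193177   0.19352635 0.19480604 0.19803346 0.19914728] [0.59219526 0.62570719 0.65767637] 0.08415926026134571
follower plate top 385 [0.10141073 0.1046565  0.13653528 0.14166136 0.14429709] [0.59718183 0.62021042 0.65101887] 0.08652745885034413
grips 398
[(np.float64(0.092), 31), (np.float64(0.094), 42), (np.float64(0.096), 33), (np.float64(0.098), 32), (np.float64(0.1), 12), (np.float64(0.134), 90), (np.float64(0.136), 54), (np.float64(0.138), 43), (np.float64(0.14), 45), (np.float64(0.142), 16)]
[0.61208404 0.6230759  0.63478732] [0.09322786 0.09624497 0.10092174] 0.15348870986211016
[0.60975686 0.62358556 0.63863747] [0.13482176 0.13716259 0.14262107] 0.15541839887661973
tray -y end [-0.257]
```

```bash
python3 -c "
from h import *
go(.624,.127,.135,178.9)"
```

```text
at [ 0.6203 -0.0061  0.2994] yaw 179.0 j [  17.   13.    2.    0.  -79. -108.] w 0.0878 F [ 0.  -0.9 -0. ] t 3.825
-> d [-0.0014  0.1332  0.1644] roll 0.0018
```

Call:
step_arm --pt "0.0876 -0.001 0.04 0 0.002" --pt "0.0876 -0.001 0.08 0 0.002" --pt "0.0876 -0.001 0.115 0 0.002" --pt "0.0876 -0.001 0.133 0 0.002" --pt "0.0876 -0.001 0.133 0 0.002"

```text
time_s: 4.45
tcp_pos: [0.6238, 0.1273, 0.2995]
eef_rot: [180.0, 0.0, 178.9]
contact_force: [0.6, -0.0, 0.7]
gripper_width: 0.0875
```

Call:
step_arm --pt "0.0876 0 0 0.03 0" --pt "0.0876 0 0 0.06 0" --pt "0.0876 0 0 0.09 0" --pt "0.0876 0 0 0.12 0" --pt "0.0876 0 0 0.14 0"

```text
time_s: 5.08
tcp_pos: [0.6234, 0.1254, 0.1581]
eef_rot: [-180.0, -0.1, 178.8]
contact_force: [0.3, 0.3, 0.2]
gripper_width: 0.0876
```

Run:
```python
from h import *
go(.624,.127,.135,178.9)
c=capture('wrist');save(c,'w2')
c=capture('scene');
cv2.imwrite('pics/s2.png',cv2.resize(c['image'][120:280,150:350],None,fx=4,fy=4)[:,:,::-1])
```

```text
at [0.6234 0.1254 0.1581] yaw 178.8 j [  29.   19.   -9.   -0.  -63. -120.] w 0.0876 F [0.3 0.3 0.2] t 5.075
-> d [-0.0006  0.0016  0.0231] roll -0.0017
```

View pics/s2.png

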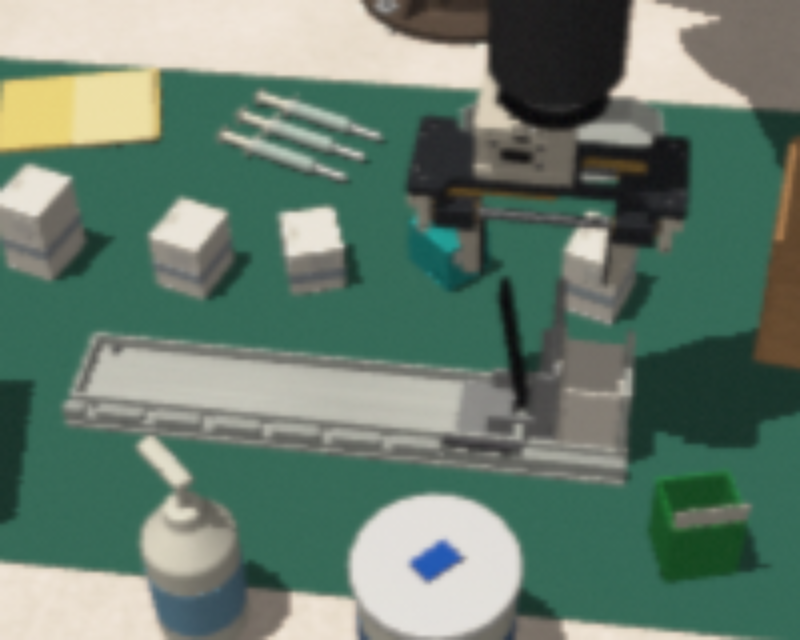

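The scene crop shows the open fingers above and on either side of the lever (510,330) and the tongue (557,310). Next I lower and squeeze.

Call:
step_arm --pt "0.0876 0 0.001 0.012 0" --pt "0.0876 0 0.001 0.024 0" --pt "0.0876 0 0.001 0.024 0" --newtons 40

```text
time_s: 5.55
tcp_pos: [0.6234, 0.1281, 0.1344]
eef_rot: [-180.0, -0.1, 178.9]
contact_force: [0.6, 0.1, 0.0]
gripper_width: 0.0876
```

Call:
step_arm --pt "0.02 0 0 0 0" --pt "0.02 0 0 0 0" --pt "0.02 0 0 0 0" --pt "0.02 0 0 0 0" --pt "0.02 0 0 0 0" --newtons 40

```text
time_s: 6.18
tcp_pos: [0.6244, 0.1265, 0.137]
eef_rot: [-179.9, 0.1, 178.9]
contact_force: [-1.6, -7.8, 10.0]
gripper_width: 0.0429
```

```bash
python3 -c "
from h import *
go(.624,.127,.135,178.9)"
```

```text
at [0.6244 0.1265 0.137 ] yaw 178.92 j [  29.   20.  -10.    0.  -60. -120.] w 0.0429 F [-1.6 -7.8 10. ] t 6.175
-> d [0.0004 0.0005 0.002 ] roll 0.0003
```

Call:
step_arm --pt "0.02 0 0 0 0" --pt "0.02 0 0 0 0" --pt "0.02 0 0 0 0" --pt "0.02 0 0 0 0" --newtons 45

```text
time_s: 6.68
tcp_pos: [0.6247, 0.1291, 0.1376]
eef_rot: [179.9, 0.2, 179.0]
contact_force: [-4.9, 3.3, 11.8]
gripper_width: 0.0205
```

Run:
```python
from h import *
c=capture('scene');
cv2.imwrite('pics/s3.png',cv2.resize(c['image'][150:250,230:330],None,fx=6,fy=6)[:,:,::-1])
go(.624,.127,.135,178.9)
W=cloud(c);X,Y,Z=[W[...,i].ravel() for i in range(3)]
```

```text
at [0.6247 0.1291 0.1376] yaw 178.96 j [  29.   20.  -10.    0.  -60. -120.] w 0.0206 F [-3.5  1.7 11.7] t 6.725
-> d [ 0.0007 -0.0021  0.0026] roll 0.001
```

View pics/s3.png

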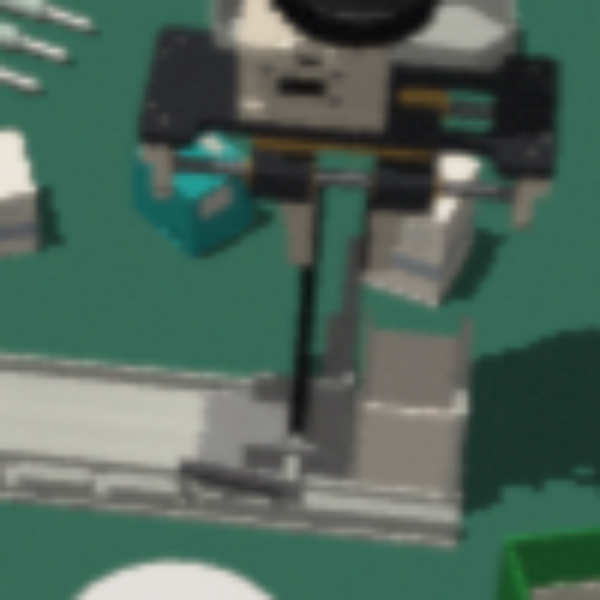

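Run:
```python
from h import *
c=capture('wrist');
cv2.imwrite('pics/w3.png',cv2.resize(c['image'],None,fx=1.5,fy=1.5)[:,:,::-1])
c=capture('scene');W=cloud(c)
sub=W[165:205,265:305]
for row in range(168,200,3):
    print(row,[(col,*(np.round(W[row,col]*1000).astype(int))) for col in range(274,298,2) if not np.isnan(W[row,col,0])])
```

```text
168 [(274, np.int64(650), np.int64(92), np.int64(271)), (276, np.int64(646), np.int64(98), np.int64(268)), (278, np.int64(648), np.int64(103), np.int64(270)), (280, np.int64(651), np.int64(109), np.int64(274)), (282, np.int64(650), np.int64(114), np.int64(273)), (284, np.int64(647), np.int64(120), np.int64(271)), (286, np.int64(649), np.int64(125), np.int64(273)), (288, np.int64(651), np.int64(131), np.int64(276)), (290, np.int64(649), np.int64(136), np.int64(275)), (292, np.int64(647), np.int64(142), np.int64(274)), (294, np.int64(635), np.int64(147), np.int64(264)), (296, np.int64(633), np.int64(153), np.int64(262))]
171 [(274, np.int64(650), np.int64(93), np.int64(260)), (276, np.int64(648), np.int64(98), np.int64(259)), (278, np.int64(649), np.int64(104), np.int64(261)), (280, np.int64(652), np.int64(109), np.int64(263)), (282, np.int64(647), np.int64(115), np.int64(259)), (284, np.int64(651), np.int64(120), np.int64(264)), (286, np.int64(648), np.int64(126), np.int64(262)), (288, np.int64(650), np.int64(131), np.int64(264)), (290, np.int64(649), np.int64(137), np.int64(264)), (2
[... 5022 characters left out ...]
t64(497), np.int64(154), np.int64(16)), (296, np.int64(501), np.int64(161), np.int64(21))]
198 [(274, np.int64(507), np.int64(86), np.int64(3)), (276, np.int64(506), np.int64(93), np.int64(3)), (278, np.int64(502), np.int64(100), np.int64(0)), (280, np.int64(636), np.int64(112), np.int64(139)), (282, np.int64(636), np.int64(118), np.int64(140)), (284, np.int64(500), np.int64(121), np.int64(0)), (286, np.int64(500), np.int64(128), np.int64(1)), (288, np.int64(639), np.int64(136), np.int64(146)), (290, np.int64(497), np.int64(141), np.int64(-1)), (292, np.int64(499), np.int64(148), np.int64(2)), (294, np.int64(498), np.int64(155), np.int64(2)), (296, np.int64(498), np.int64(162), np.int64(3))]
```

View pics/w3.png

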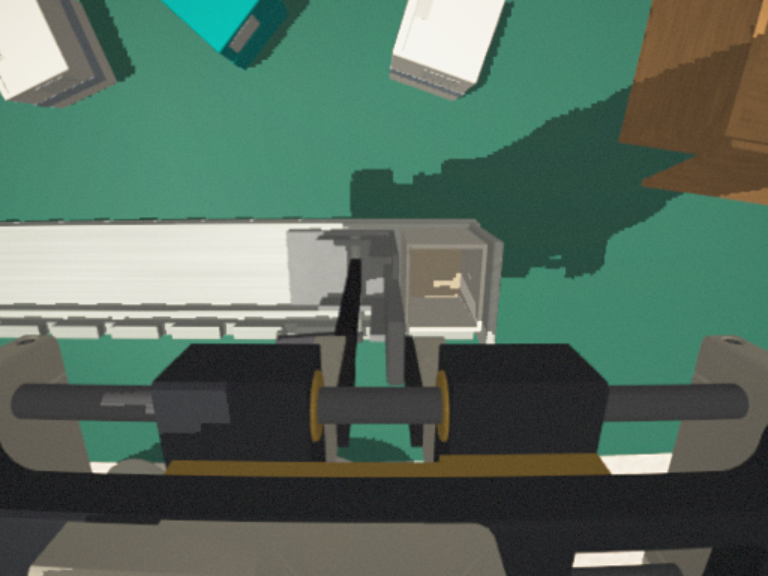

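The wrist view shows both finger pads outside the black lever (350,300) and the grey tongue (395,330), so the squeeze is on. I'll try a short slide.

Call:
step_arm --pt "0.02 0 -0.006 0 0" --pt "0.02 0 -0.015 0 0" --pt "0.02 0 -0.015 0 0"

```text
time_s: 7.2
tcp_pos: [0.6244, 0.1131, 0.1375]
eef_rot: [180.0, 0.1, 178.9]
contact_force: [-3.8, -1.0, 10.3]
gripper_width: 0.0204
```

Run:
```python
from h import *
go(.624,.127,.135,178.9)
c=capture('scene');
cv2.imwrite('pics/s4.png',cv2.resize(c['image'][150:250,230:330],None,fx=6,fy=6)[:,:,::-1])
print([(round(d['p'],2),np.round(d['location'],3).tolist()) for l in ['follower_face','grips'] for d in spotter.tip_of('scene',l)])
```

```text
at [0.6244 0.1131 0.1375] yaw 178.93 j [  28.   20.  -10.    0.  -60. -119.] w 0.0204 F [-3.8 -1.  10.3] t 7.2
-> d [0.0006 0.0139 0.0025] roll 0.0005
[(0.91, [0.625, 0.123, 0.053]), (0.65, [0.62, 0.104, 0.133])]
```

View pics/s4.png

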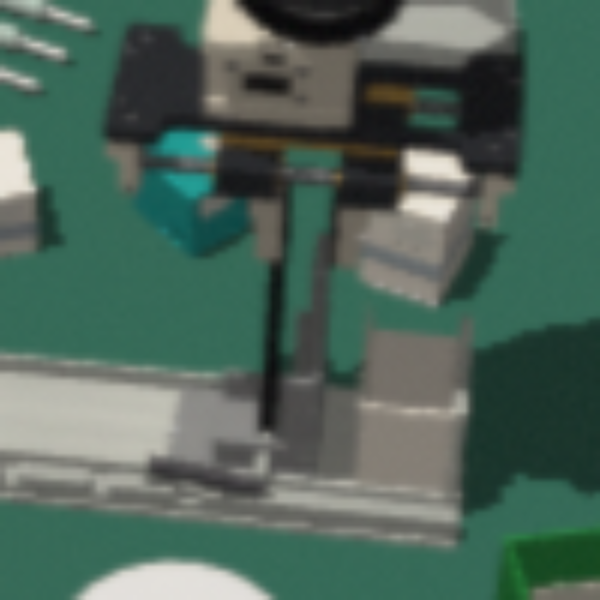

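The follower slides freely: the crop shows a gap opening beside the empty carton. On to notch 7.

Call:
step_arm --pt "0.02 0 -0.03 0 0" --pt "0.02 0 -0.07 0 0" --pt "0.02 0 -0.11 0 0" --pt "0.02 0 -0.15 0 0" --pt "0.02 0 -0.18 0 0"

```text
time_s: 7.98
tcp_pos: [0.6212, -0.0677, 0.1376]
eef_rot: [180.0, 0.2, 178.9]
contact_force: [-2.3, 3.7, 10.4]
gripper_width: 0.02
```

Call:
step_arm --pt "0.02 0 -0.03 0 0" --pt "0.02 0 -0.06 0 0" --pt "0.02 0 -0.085 0 0" --pt "0.02 0 -0.098 0 0" --pt "0.02 0 -0.098 0 0"

```text
time_s: 8.6
tcp_pos: [0.6193, -0.1664, 0.1375]
eef_rot: [-179.9, 0.2, 178.9]
contact_force: [-1.9, -1.1, 9.7]
gripper_width: 0.0201
```

Run:
```python
from h import *
go(.624,.127,.135,178.9)
c=capture('top')
cv2.imwrite('pics/t4.png',cv2.resize(c['image'][145:205,165:345],None,fx=4,fy=4,interpolation=cv2.INTER_CUBIC)[:,:,::-1])
for cn in ['top','scene']:
  c=capture(cn)
  print([(round(d['p'],2),np.round(d['location'],3).tolist()) for l in ['follower_face','grips'] for d in spotter.tip_of(cn,l)])
```

```text
at [ 0.6193 -0.1664  0.1375] yaw 178.88 j [  2.  20. -10.   0. -60. -94.] w 0.0201 F [-1.9 -1.1  9.7] t 8.6
-> d [0.0011 0.2934 0.0021] roll -0.0004
[(0.55, [0.617, -0.154, 0.05]), (0.5, [0.616, -0.168, 0.133])]
[(0.87, [0.624, -0.159, 0.053]), (0.66, [0.616, -0.173, 0.134]), (0.16, [0.468, -0.086, 0.026])]
```

View pics/t4.png

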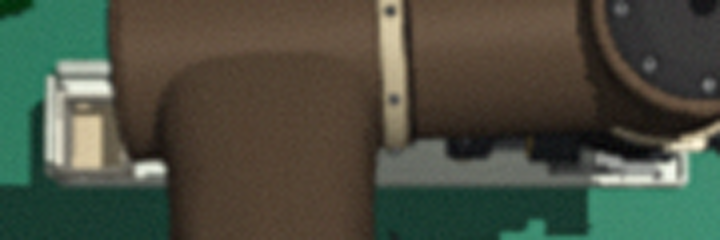

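Call:
step_arm --pt "0.035 0 0.001 0 0" --pt "0.045 0 0.001 0 0" --pt "0.05 0 0.001 0 0" --pt "0.05 0 0.001 0 0" --pt "0.05 0 0.001 0 0"

```text
time_s: 9.57
tcp_pos: [0.6194, -0.1647, 0.137]
eef_rot: [-179.9, 0.2, 178.9]
contact_force: [-0.8, -3.5, 5.5]
gripper_width: 0.0501
```

Run:
```python
from h import *
go(.624,.127,.135,178.9)
c=capture('scene');
cv2.imwrite('pics/s5.png',cv2.resize(c['image'][150:250,160:260],None,fx=6,fy=6)[:,:,::-1])
print([(round(d['p'],2),np.round(d['location'],3).tolist()) for l in ['follower_face','grips'] for d in spotter.tip_of('scene',l)])
```

```text
at [ 0.6194 -0.1647  0.137 ] yaw 178.92 j [  3.  20. -10.   0. -60. -94.] w 0.0501 F [-0.8 -3.5  5.5] t 9.575
-> d [0.0008 0.2918 0.0015] roll 0.0004
[(0.79, [0.622, -0.152, 0.051]), (0.88, [0.615, -0.168, 0.136])]
```

View pics/s5.png

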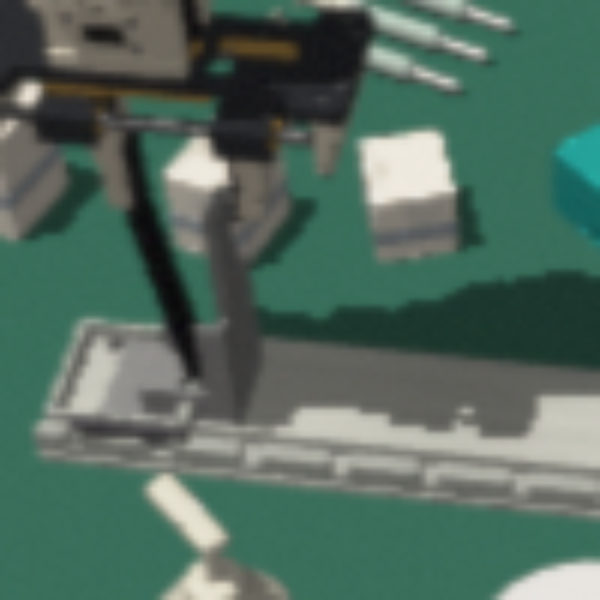

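Call:
step_arm --pt "0.065 0 0 0 0" --pt "0.08 0 0 0 0" --pt "0.0876 0 0 0 0" --pt "0.0876 0 0 0 0" --pt "0.0876 0 0 0 0"

```text
time_s: 10.35
tcp_pos: [0.618, -0.1636, 0.1348]
eef_rot: [180.0, -0.0, 178.9]
contact_force: [-1.3, 1.0, 0.3]
gripper_width: 0.0867
```

Call:
step_arm --pt "0.0876 0 0 -0.04 0" --pt "0.0876 0 0 -0.08 0" --pt "0.0876 0 0 -0.12 0" --pt "0.0876 0 0 -0.16 0" --pt "0.0876 0 0 -0.16 0"

```text
time_s: 10.98
tcp_pos: [0.6197, -0.1641, 0.2989]
eef_rot: [-180.0, 0.3, 178.9]
contact_force: [-0.4, 0.1, -0.4]
gripper_width: 0.0874
```

Run:
```python
from h import *
go(.624,.127,.135,178.9)
c=capture('wrist');W=cloud(c);X,Y,Z=[W[...,i].ravel() for i in range(3)]
save(c,'w5')
box=(X>.57)&(X<.69)&(Y>-.27)&(Y<.23)
m=box&(Z>.145)&(Z<.17)
h,e=np.histogram(Y[m],np.arange(-.25,.0,.002));print([(round(b,3),int(a)) for a,b in zip(h,e) if a])
m=box&(Z>.075)&(Z<.1)&(Y<.17); print('follower plate top',m.sum(),np.percentile(Y[m],[2,10,50,90,98]))
m=box&(Z>.075)&(Z<.1)&(Y>.18); print('endplate top',m.sum(),np.percentile(Y[m],[2,10,50,90,98]))
```

```text
at [ 0.6197 -0.1641  0.2989] yaw 178.9 j [  3.  15.   4.   0. -79. -94.] w 0.0874 F [-0.4  0.1 -0.4] t 10.975
-> d [0.0022 0.2912 0.1637] roll -0.0
[(np.float64(-0.204), 10), (np.float64(-0.202), 34), (np.float64(-0.2), 34), (np.float64(-0.198), 36), (np.float64(-0.196), 41), (np.float64(-0.194), 3), (np.float64(-0.162), 14), (np.float64(-0.16), 34), (np.float64(-0.158), 52), (np.float64(-0.156), 48), (np.float64(-0.154), 29)]
follower plate top 489 [-0.1878831  -0.18523769  0.14476608  0.14676823  0.14755541]
endplate top 415 [0.19200989 0.19284343 0.19432337 0.19743013 0.1990744 ]
```

View pics/w5.png

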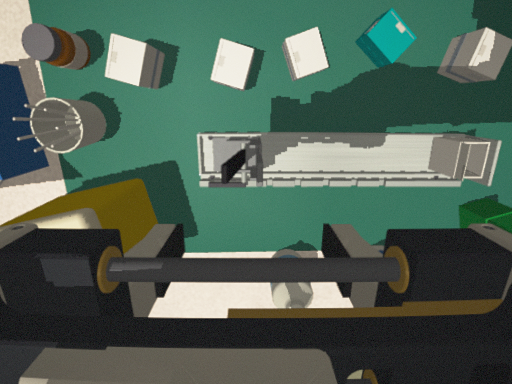

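Lever and tongue are 50 mm apart again, as at rest, and the follower moved 296 mm, so it is locked in notch 7. Next is the empty carton, so I turn 90° and go above it.

Call:
step_arm --pt "0.0876 0 0.04 0 -0.17" --pt "0.0876 0 0.08 0 -0.34" --pt "0.0876 0 0.12 0 -0.51" --pt "0.0876 0 0.16 0 -0.68" --pt "0.0876 0 0.2 0 -0.8"

```text
time_s: 11.65
tcp_pos: [0.6214, 0.0375, 0.2935]
eef_rot: [179.9, -0.1, -135.0]
contact_force: [0.6, 0.8, -0.8]
gripper_width: 0.0876
```

```bash
python3 -c "
from h import *
go(.624,.1685,.20,-91.1)"
```

```text
at [0.6214 0.0375 0.2935] yaw -135.01 j [ 21.  13.   2.  -0. -78. -66.] w 0.0876 F [ 0.6  0.8 -0.8] t 11.65
-> d [-0.0947  0.0907  0.0935] roll -0.7664
```

Call:
step_arm --pt "0.0876 -0.024 0.023 0 -0.17" --pt "0.0876 -0.048 0.046 0 -0.34" --pt "0.0876 -0.072 0.068 0 -0.51" --pt "0.0876 -0.095 0.091 0 -0.68" --pt "0.0876 -0.095 0.091 0 -0.766"

```text
time_s: 12.28
tcp_pos: [0.6248, 0.1698, 0.2929]
eef_rot: [179.8, -0.1, -91.0]
contact_force: [1.3, -0.1, -0.5]
gripper_width: 0.0874
```

Run:
```python
from h import *
go(.624,.1685,.062,-91.1)
c=capture('wrist');W=cloud(c);X,Y,Z=[W[...,i].ravel() for i in range(3)]
save(c,'w6')
m=(X>.57)&(X<.69)&(Y>.14)&(Y<.191)&(Z>.06)&(Z<.08);print('rim',m.sum(),np.percentile(X[m],[1,5,25,50,75,95,99]),np.percentile(Y[m],[1,50,99]))
c=capture('top');W=cloud(c);X,Y,Z=[W[...,i].ravel() for i in range(3)]
```

```text
at [0.6248 0.1698 0.2929] yaw -91.02 j [ 32.  16.   5.  -0. -79. -33.] w 0.0874 F [ 1.3 -0.1 -0.5] t 12.275
-> d [1.000e-03 1.000e-04 2.309e-01] roll 0.0013
rim 243 [0.59554067 0.59558923 0.59809141 0.62593108 0.64919515 0.65098104
 0.65155301] [0.14502179 0.16280408 0.1909787 ]
```

View pics/w6.png

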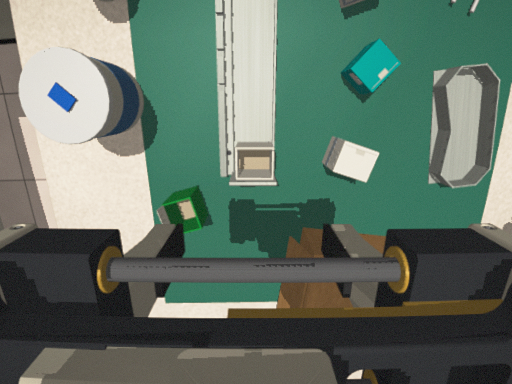

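The wrist view shows the empty carton at (255,163), between the end plate and the free tray. Going down.

Call:
step_arm --pt "0.0876 0.001 0 0.05 0.001" --pt "0.0876 0.001 0 0.1 0.001" --pt "0.0876 0.001 0 0.15 0.001" --pt "0.0876 0.001 0 0.2 0.001" --pt "0.0876 0.001 0 0.228 0.001" --newtons 10

```text
time_s: 13.0
tcp_pos: [0.6236, 0.1652, 0.0635]
eef_rot: [179.8, -0.1, -91.6]
contact_force: [-0.4, 0.3, 1.0]
gripper_width: 0.0875
```

Call:
step_arm --pt "0.08 0 0 0 0" --pt "0.05 0 0 0 0" --pt "0.05 0 0 0 0" --pt "0.05 0 0 0 0" --pt "0.05 0 0 0 0" --newtons 10

```text
time_s: 13.62
tcp_pos: [0.6259, 0.1671, 0.068]
eef_rot: [-179.9, 0.0, -91.4]
contact_force: [-0.1, -0.0, -0.1]
gripper_width: 0.0511
```

Call:
step_arm --pt "0.05 0 0 0 0" --pt "0.05 0 0 0 0" --pt "0.05 0 0 -0.01 0" --pt "0.05 0 0 -0.03 0" --pt "0.05 0 0 -0.03 0" --newtons 10

```text
time_s: 14.25
tcp_pos: [0.6269, 0.1675, 0.0996]
eef_rot: [-179.8, 0.1, -91.4]
contact_force: [-0.2, -0.1, 0.1]
gripper_width: 0.0502
```

Run:
```python
from h import *
go(.458,.429,.2)
c=capture('scene')
cv2.imwrite('pics/s6.png',cv2.resize(c['image'][140:260,240:360],None,fx=5,fy=5)[:,:,::-1])
```

```text
at [0.6269 0.1675 0.0996] yaw -91.41 j [ 32.  23. -11.   0. -56. -34.] w 0.0502 F [-0.2 -0.1  0.1] t 14.25
-> d [-0.2574  0.175  -0.1006] roll 0
```

View pics/s6.png

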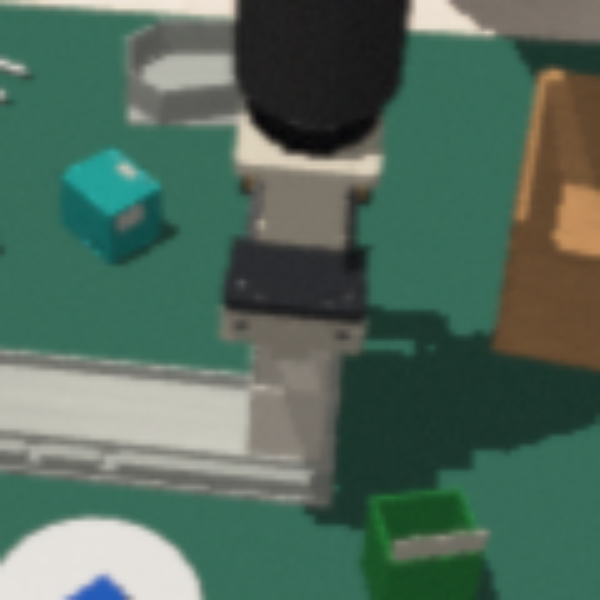

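The scene crop shows the empty carton still standing in the tray (bottom at (290,455)), so it wasn't lifted even though the gripper reads 50 mm. I'll check the finger position.

Run:
```python
from h import *
c=capture('wrist');save(c,'w7')
c=capture('top')
cv2.imwrite('pics/t7.png',cv2.resize(c['image'][130:230,140:260],None,fx=6,fy=6)[:,:,::-1])
```

```text
(no output)
```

View pics/w7.png

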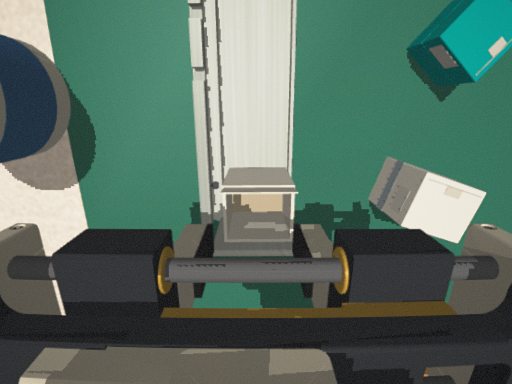

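View pics/t7.png

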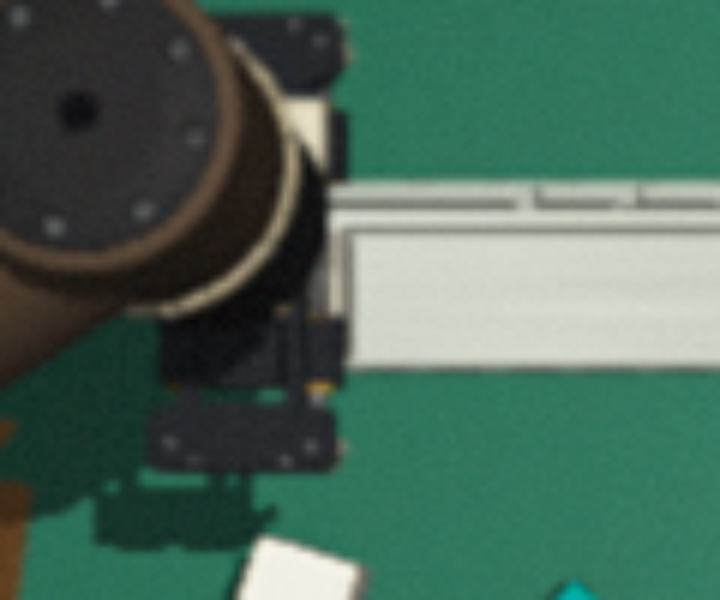

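```bash
cat > e.py <<'E'
from h import *
def emp():
    c=capture('wrist');W=cloud(c)
    s=r.get_state();t=s['tcp_pos']
    for rr in (170,180,186,200,215,230,238):
        print(rr,[tuple(np.round(W[rr,cc]*1000).astype(int).tolist()) for cc in (222,228,240,258,275,287,292)if not np.isnan(W[rr,cc,0])])
if __name__=='__main__': emp()
E
python3 e.py
```

```text
170 [(657, 147, 5), (650, 145, 15), (638, 145, 17), (621, 146, 16), (605, 146, 18), (593, 146, 18), (586, 150, 1)]
180 [(657, 158, 5), (646, 145, 52), (636, 145, 53), (622, 145, 54), (608, 146, 54), (598, 146, 54), (586, 161, 0)]
186 [(649, 145, 71), (645, 145, 71), (636, 145, 72), (622, 145, 73), (609, 146, 71), (600, 146, 71), (596, 146, 71)]
200 [(650, 156, 71), (649, 168, 38), (640, 178, 10), (621, 178, 10), (604, 179, 10), (598, 163, 56), (596, 158, 72)]
215 [(651, 169, 72), (649, 180, 43), (640, 191, 17), (622, 191, 18), (605, 192, 17), (598, 175, 59), (596, 170, 72)]
230 [(652, 182, 71), (649, 190, 53), (638, 191, 53), (622, 191, 53), (608, 192, 53), (598, 187, 62), (592, 196, 45)]
238 [(653, 193, 62), (648, 191, 68), (638, 191, 68), (623, 191, 68), (609, 191, 68), (599, 192, 68), (594, 194, 63)]
```

Call:
step_arm --pt "0.0876 0 0 0 0" --pt "0.0876 0 0 0 0" --pt "0.0876 0 0 0 0" --pt "0.0876 0 0 0.02 0" --pt "0.0876 0 0 0.042 0" --newtons 15

```text
time_s: 15.08
tcp_pos: [0.6259, 0.1671, 0.0552]
eef_rot: [-179.9, 0.0, -91.4]
contact_force: [0.5, -0.1, -0.1]
gripper_width: 0.0869
```

Call:
step_arm --pt "0.0876 0 0 0 0" --pt "0.05 0 0 0 0" --pt "0.05 0 0 0 0"

```text
time_s: 15.45
tcp_pos: [0.6262, 0.1672, 0.0564]
eef_rot: [-179.9, 0.0, -91.4]
contact_force: [0.7, 0.2, 1.0]
gripper_width: 0.0732
```

```bash
python3 - <<'E'
from h import *
go(.6235,.1685,.058,-91.1)
c=capture('wrist');cv2.imwrite('pics/w8.png',cv2.resize(c['image'][150:384,100:420],None,fx=2.4,fy=2.4)[:,:,::-1])
E
python3 e.py
```

```text
at [0.6262 0.1672 0.0564] yaw -91.42 j [ 32.  25. -14.   0. -51. -34.] w 0.0732 F [0.7 0.2 1. ] t 15.45
-> d [-0.0012  0.0028 -0.0016] roll -0.0057
170 [(653, 138, 6), (647, 138, 6), (637, 139, 6), (622, 139, 6), (608, 139, 6), (598, 140, 5), (593, 140, 5)]
180 [(653, 147, 6), (647, 145, 14), (637, 145, 14), (623, 146, 14), (609, 146, 16), (599, 146, 15), (593, 149, 6)]
186 [(650, 145, 32), (645, 145, 32), (636, 145, 33), (623, 145, 33), (610, 146, 32), (601, 146, 33), (597, 146, 33)]
200 [(646, 145, 65), (643, 145, 63), (635, 145, 65), (623, 145, 66), (612, 146, 65), (605, 146, 65), (602, 146, 66)]
215 [(644, 144, 92), (640, 144, 92), (634, 145, 92), (624, 145, 92), (614, 145, 92), (608, 145, 93), (605, 145, 92)]
230 [(649, 170, 57), (649, 189, 16), (639, 191, 12), (623, 191, 14), (609, 192, 13), (598, 191, 14), (598, 178, 42)]
238 [(649, 175, 59), (648, 190, 29), (638, 191, 28), (624, 191, 28), (610, 191, 28), (600, 191, 30), (598, 184, 44)]
```

View pics/w8.png

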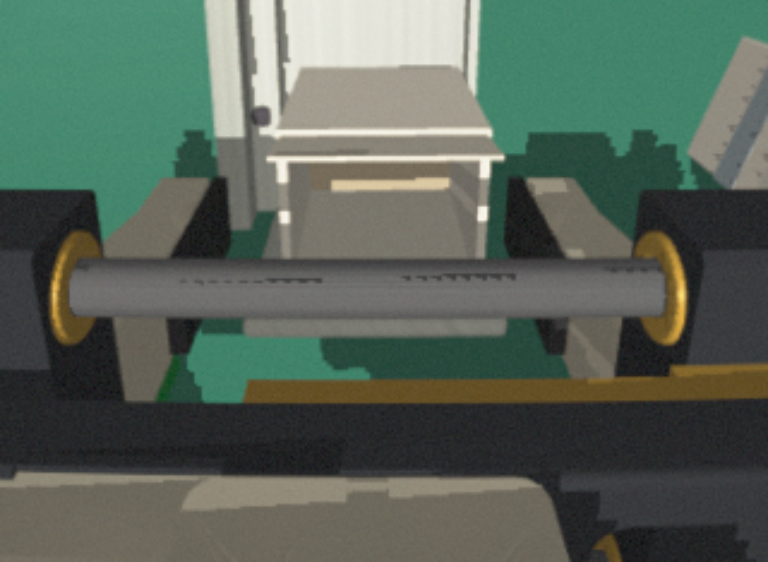

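Call:
step_arm --pt "0.05 0 0 0 0" --pt "0.05 0 0 0 0"

```text
time_s: 15.8
tcp_pos: [0.6257, 0.167, 0.0555]
eef_rot: [-180.0, 0.0, -91.4]
contact_force: [-0.6, 0.6, 0.0]
gripper_width: 0.051
```

Call:
step_arm --pt "0.05 0 0 0 0" --pt "0.05 0 0 0 0"

```text
time_s: 16.05
tcp_pos: [0.6256, 0.1669, 0.0552]
eef_rot: [180.0, -0.0, -91.4]
contact_force: [0.3, 0.2, -0.4]
gripper_width: 0.0502
```

Call:
step_arm --pt "0.05 0 0 0 0" --pt "0.05 0 0 0 0"

```text
time_s: 16.3
tcp_pos: [0.6256, 0.1669, 0.0553]
eef_rot: [-180.0, 0.0, -91.4]
contact_force: [0.3, -0.3, 0.7]
gripper_width: 0.0501
```

```bash
python3 - <<'E'
from h import *
c=capture('wrist');cv2.imwrite('pics/w9.png',cv2.resize(c['image'][150:384,100:420],None,fx=2.4,fy=2.4)[:,:,::-1])
E
python3 e.py
```

```text
170 [(652, 138, 6), (647, 138, 7), (637, 138, 7), (622, 139, 6), (607, 139, 5), (597, 139, 7), (593, 139, 7)]
180 [(652, 147, 5), (647, 145, 11), (637, 145, 12), (622, 145, 13), (608, 146, 12), (598, 146, 13), (593, 147, 8)]
186 [(650, 145, 28), (645, 145, 29), (636, 145, 30), (622, 145, 31), (609, 146, 30), (600, 146, 31), (596, 146, 31)]
200 [(646, 145, 62), (642, 145, 63), (634, 145, 64), (623, 146, 63), (612, 146, 63), (604, 146, 64), (601, 146, 64)]
215 [(643, 144, 90), (640, 144, 91), (633, 144, 91), (623, 145, 91), (614, 144, 92), (607, 145, 91), (605, 145, 92)]
230 [(649, 172, 51), (649, 191, 11), (639, 191, 11), (623, 191, 11), (608, 191, 11), (598, 189, 18), (598, 176, 45)]
238 [(649, 177, 52), (648, 191, 26), (638, 191, 26), (623, 191, 26), (609, 191, 28), (599, 191, 28), (598, 182, 46)]
```

View pics/w9.png

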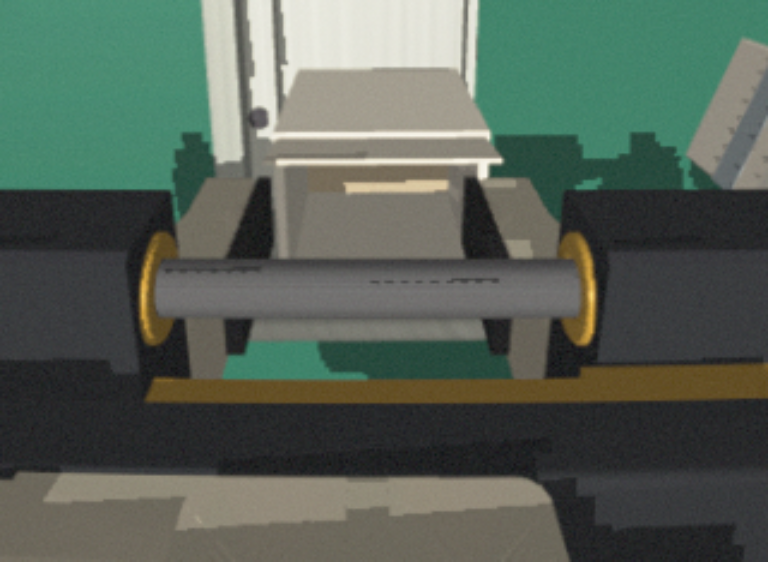

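The right pad touches the carton wall at (470,210), while the left pad at (270,210) still has a gap. So the real gap is larger than the reading, and I have to command a smaller opening.

Call:
step_arm --pt "0.04 0 -0.001 0 0" --pt "0.04 0 -0.001 0 0" --pt "0.04 0 -0.001 0 0" --newtons 12

```text
time_s: 16.77
tcp_pos: [0.6266, 0.1669, 0.0553]
eef_rot: [-180.0, 0.0, -91.4]
contact_force: [-0.4, 0.4, 0.1]
gripper_width: 0.0404
```

Call:
step_arm --pt "0.03 0 0 0 0" --pt "0.03 0 0 0 0" --pt "0.03 0 0 0 0" --newtons 12

```text
time_s: 17.15
tcp_pos: [0.6266, 0.1668, 0.0553]
eef_rot: [-180.0, 0.0, -91.4]
contact_force: [-0.1, -0.2, 0.8]
gripper_width: 0.0305
```

Run:
```python
from h import *
c=capture('wrist');cv2.imwrite('pics/w10.png',cv2.resize(c['image'][150:384,100:420],None,fx=2.4,fy=2.4)[:,:,::-1])
```

```text
(no output)
```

View pics/w10.png

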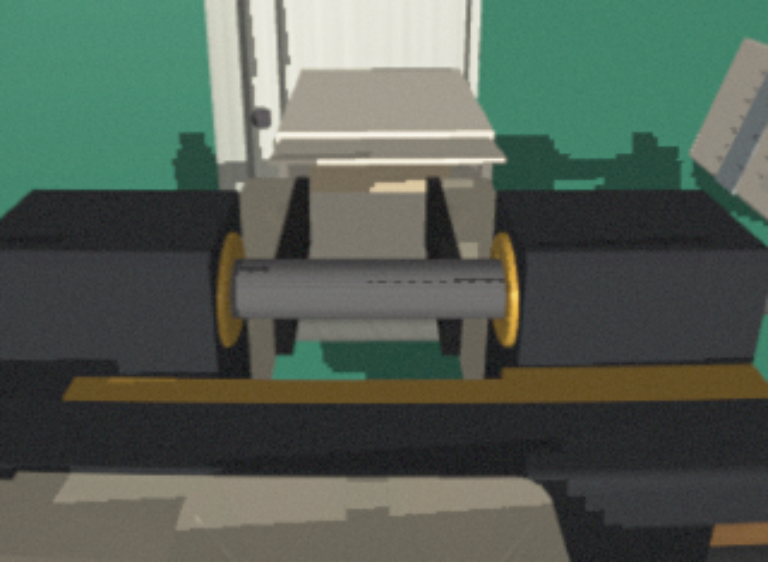

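Run:
```python
from h import *
c=capture('wrist');W=cloud(c)
f=2.4
for (x,y) in [(270,185),(295,185),(300,200),(290,240),(290,335),(265,340),(432,185),(440,240),(455,340),(480,185),(480,240),(370,330),(380,250),(480,340)]:
    u,v=int(100+x/f),int(150+y/f); print((x,y),np.round(W[v,u]*1000).astype(int), round(float(c['z_map'][v,u]),3))
print(np.round(c['pose'],3)); print(r.get_state()['tcp_pos'])
```

```text
(270, 185) [652 155  82] 0.162
(295, 185) [646 156  80] 0.165
(300, 200) [643 156  88] 0.157
(290, 240) [644 156 108] 0.138
(290, 335) [644 171 119] 0.132
(265, 340) [646 163 131] 0.118
(432, 185) [611 157  80] 0.165
(440, 240) [612 158 107] 0.139
(455, 340) [610 173 119] 0.132
(480, 185) [600 156  83] 0.162
(480, 240) [604 156 109] 0.136
(370, 330) [628 195  86] 0.17
(380, 250) [625 191  52] 0.202
(480, 340) [609 158 139] 0.109
[[-1.     0.025  0.008  0.626]
 [ 0.026  0.956  0.292  0.088]
 [-0.     0.293 -0.956  0.231]
 [ 0.     0.     0.     1.   ]]
[0.62659777 0.16685646 0.05526448]
```

Run:
```python
from h import *
c=capture('wrist');W=cloud(c)
M=np.array(c['pose']);p=np.linalg.inv(M)@np.r_[r.get_state()['tcp_pos'],1];print('tcp in cam',p, 'pix',c['fx']*p[0]/p[2]+c['cx'],c['fy']*p[1]/p[2]+c['cy'])
m=(W[...,2]>.075)&(W[...,2]<.2)&(W[...,1]>.15)&(W[...,1]<.185)&(abs(W[...,0]-.626)<.05)
q=W[m];h,e=np.histogram(q[:,2],np.arange(.03,.2,.005));print([(round(b,3),int(a)) for a,b in zip(h,e) if a])
c=capture('scene');W=cloud(c)
cv2.imwrite('pics/s10.png',cv2.resize(c['image'][140:260,240:360],None,fx=5,fy=5)[:,:,::-1])
for v in range(195,235,2):
    print(v,[(u,*np.round(W[v,u]*1000).astype(int).tolist()) for u in range(292,310,3)])
```

```text
tcp in cam [0.00117286 0.02424689 0.19125171 1.        ] pix 254.42088330725318 225.58915062700862
[(np.float64(0.075), 172), (np.float64(0.08), 233), (np.float64(0.085), 244), (np.float64(0.09), 325), (np.float64(0.095), 205), (np.float64(0.1), 219), (np.float64(0.105), 242), (np.float64(0.11), 222), (np.float64(0.115), 294), (np.float64(0.12), 96), (np.float64(0.125), 105), (np.float64(0.13), 113), (np.float64(0.135), 128), (np.float64(0.14), 133), (np.float64(0.145), 108), (np.float64(0.15), 70), (np.float64(0.155), 4), (np.float64(0.16), 651), (np.float64(0.18), 133)]
195 [(292, 674, 148, 195), (295, 675, 156, 197), (298, 677, 164, 200), (301, 679, 173, 204), (304, 675, 181, 200), (307, 664, 190, 190)]
197 [(292, 676, 148, 189), (295, 678, 156, 192), (298, 678, 165, 194), (301, 677, 173, 193), (304, 677, 182, 194), (307, 672, 190, 190)]
199 [(292, 676, 149, 180), (295, 676, 157, 182), (298, 677, 165, 184), (301, 675, 174, 183), (304, 680, 182, 189), (307, 677, 191, 187)]
201 [(292, 685, 149, 183), (295, 683, 157, 181), (298, 685, 166, 184), (301, 680, 174, 180), (304, 679, 183, 1
[... 1471 characters left out ...]
3, 50), (304, 651, 192, 51), (307, 658, 201, 61)]
225 [(292, 650, 155, 36), (295, 648, 165, 35), (298, 651, 174, 40), (301, 649, 183, 39), (304, 652, 192, 44), (307, 617, 204, 4)]
227 [(292, 652, 156, 28), (295, 652, 165, 30), (298, 651, 175, 30), (301, 653, 184, 34), (304, 651, 193, 33), (307, 627, 204, 5)]
229 [(292, 651, 156, 17), (295, 654, 166, 22), (298, 649, 175, 17), (301, 648, 185, 18), (304, 652, 194, 24), (307, 633, 205, 2)]
231 [(292, 654, 157, 10), (295, 658, 166, 17), (298, 659, 176, 19), (301, 652, 185, 13), (304, 653, 195, 16), (307, 639, 205, -1)]
233 [(292, 669, 157, 19), (295, 669, 167, 20), (298, 660, 176, 11), (301, 658, 186, 10), (304, 661, 195, 14), (307, 648, 205, 1)]
```

View pics/s10.png

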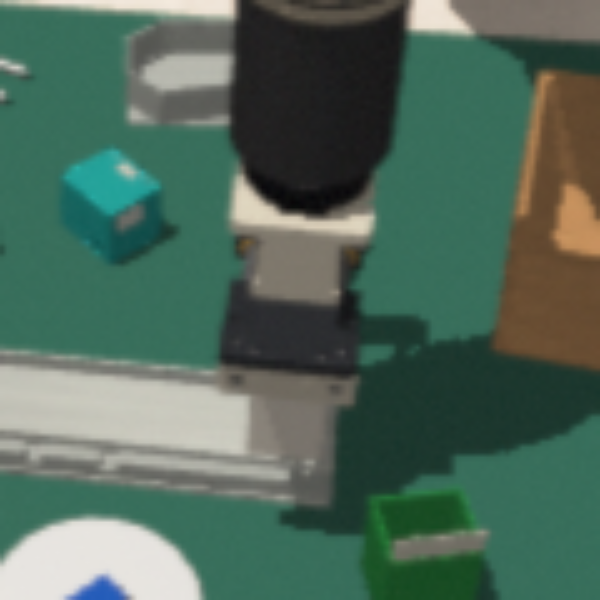

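Depth puts the fingertips near z = 0.08 with the TCP reading 0.055, where I'd expect 0.036. I'll raise the arm and measure the tip offset cleanly.

Call:
step_arm --pt "0.03 0 0 -0.04 0" --pt "0.03 0 0 -0.08 0" --pt "0.03 0 0 -0.12 0" --pt "0.03 0 0 -0.12 0" --pt "0.03 0 0 -0.12 0"

```text
time_s: 17.98
tcp_pos: [0.6262, 0.1668, 0.175]
eef_rot: [180.0, 0.0, -91.4]
contact_force: [-0.9, -0.2, -0.2]
gripper_width: 0.0301
```

Run:
```python
from h import *
c=capture('wrist');W=cloud(c);save(c,'w11')
t=r.get_state()['tcp_pos'];print(t)
q=W-t
m=(abs(q[...,0])<.045)&(abs(q[...,1])<.02)&(q[...,2]>-.05)
p=q[m];h,e=np.histogram(p[:,2],np.arange(-.05,.12,.005));print([(round(b,3),int(a)) for a,b in zip(h,e) if a])
z=p[p[:,2]<.045]; print(np.percentile(z[:,2],[0,1,5]) , np.percentile(z[:,1],[1,50,99]),np.percentile(z[:,0],[1,50,99]))
c=capture('scene');W=cloud(c)
cv2.imwrite('pics/s11.png',cv2.resize(c['image'][100:240,240:380],None,fx=4,fy=4)[:,:,::-1])
q=W-t
m=(abs(q[...,0])<.12)&(abs(q[...,1])<.05)&(q[...,2]>-.08)
p=q[m];h,e=np.histogram(p[:,2],np.arange(-.08,.12,.005));print([(round(b,3),int(a)) for a,b in zip(h,e) if a])
```

```text
[0.62594933 0.16666578 0.17432743]
[(np.float64(0.015), 21), (np.float64(0.02), 163), (np.float64(0.025), 223), (np.float64(0.03), 249), (np.float64(0.035), 319), (np.float64(0.04), 214), (np.float64(0.045), 219), (np.float64(0.05), 235), (np.float64(0.055), 234), (np.float64(0.06), 277), (np.float64(0.065), 123), (np.float64(0.07), 96), (np.float64(0.075), 113), (np.float64(0.08), 122), (np.float64(0.085), 135), (np.float64(0.09), 136), (np.float64(0.095), 113), (np.float64(0.1), 52), (np.float64(0.105), 614)]
[0.01771284 0.01919653 0.02195924] [-0.01221341 -0.01018554  0.00609929] [-0.02853701 -0.01337023  0.03113901]
[(np.float64(-0.08), 2), (np.float64(0.015), 1), (np.float64(0.02), 8), (np.float64(0.025), 4), (np.float64(0.03), 1), (np.float64(0.08), 4), (np.float64(0.085), 41), (np.float64(0.09), 42), (np.float64(0.095), 56), (np.float64(0.1), 51), (np.float64(0.105), 103), (np.float64(0.11), 44)]
```

View pics/w11.png

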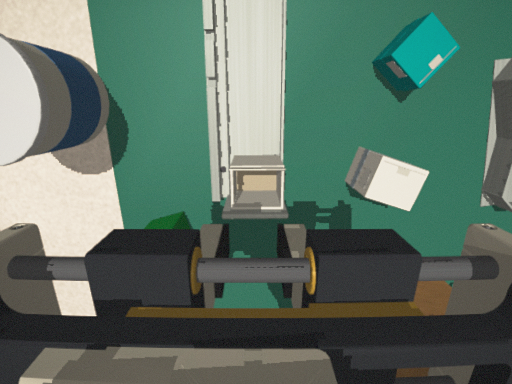

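View pics/s11.png

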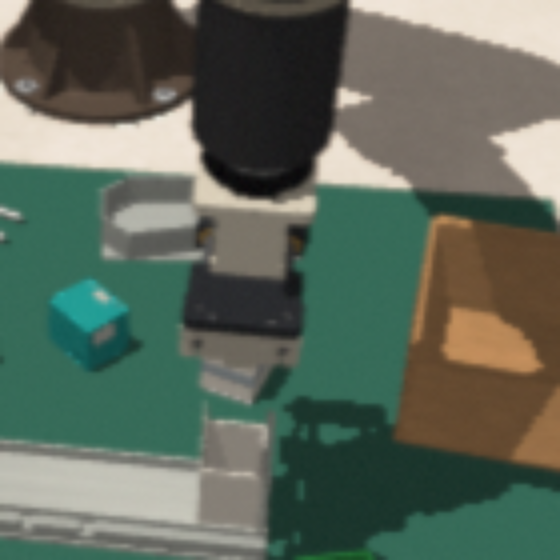

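So the fingertips sit 19 mm *above* the reported TCP, and the real grasp point is 38 mm above the reading. I'll correct every z by −38 mm. Now retrying the empty carton, reported z ≈ 0.025.

Call:
step_arm --pt "0.0876 0 0.0025 0 -0.005" --pt "0.0876 0 0.0025 0 -0.005" --pt "0.0876 0 0.0025 0.04 -0.005" --pt "0.0876 0 0.0025 0.08 -0.005" --pt "0.0876 0 0.0025 0.11 -0.005" --newtons 10

```text
time_s: 18.7
tcp_pos: [0.6234, 0.1666, 0.0633]
eef_rot: [179.9, -0.0, -91.2]
contact_force: [-0.1, 0.6, 0.0]
gripper_width: 0.0746
```

Call:
step_arm --pt "0.0876 0 0 0.02 0" --pt "0.0876 0 0 0.039 0" --pt "0.05 0 0 0.039 0" --pt "0.05 0 0 0.039 0" --pt "0.05 0 0 0.039 0"

```text
time_s: 19.32
tcp_pos: [0.6247, 0.1673, 0.0273]
eef_rot: [-179.9, 0.0, -91.1]
contact_force: [0.1, -0.1, 0.6]
gripper_width: 0.0632
```

Call:
step_arm --pt "0.05 0 0 0 0" --pt "0.05 0 0 0 0" --pt "0.05 0 0 0 0"

```text
time_s: 19.7
tcp_pos: [0.6244, 0.1672, 0.0271]
eef_rot: [-179.9, 0.0, -91.1]
contact_force: [-1.4, -0.1, 6.1]
gripper_width: 0.056
```

Call:
step_arm --pt "0.05 0 0 -0.02 0" --pt "0.05 0 0 -0.06 0" --pt "0.05 0 0 -0.1 0" --pt "0.05 0 0 -0.14 0" --pt "0.05 0 0 -0.16 0"

```text
time_s: 20.32
tcp_pos: [0.6248, 0.1672, 0.1889]
eef_rot: [-179.8, 0.1, -91.1]
contact_force: [0.0, 1.7, -0.9]
gripper_width: 0.056
```

Run:
```python
from h import *
go(.458,.429,.09)
c=capture('scene')
W=cloud(c)
cv2.imwrite('pics/s12.png',cv2.resize(c['image'][100:260,240:420],None,fx=4,fy=4)[:,:,::-1])
m=(W[...,0]>.33)&(W[...,0]<.6)&(W[...,1]>.29)&(W[...,1]<.58)&(W[...,2]>.08)&(W[...,2]<.12)
b=cv2.minAreaRect((W[m][:,:2]*1000).astype(np.float32));print(m.sum(),b)
```

```text
at [0.6248 0.1672 0.1889] yaw -91.14 j [ 32.  19.  -5.   0. -66. -33.] w 0.056 F [ 0.   1.7 -0.9] t 20.325
-> d [-0.2583  0.1723  0.0988] roll 0
1188 ((466.1820068359375, 426.68524169921875), (220.08346557617188, 207.23794555664062), 81.9326400756836)
```

View pics/s12.png

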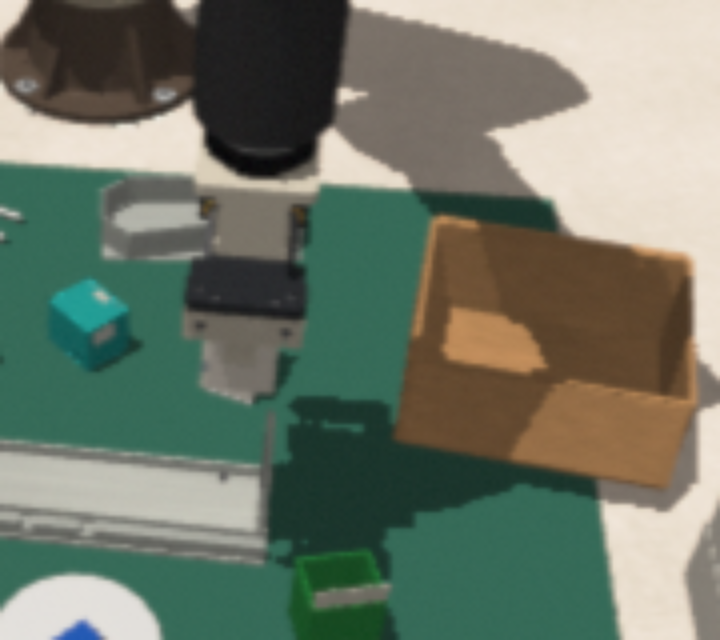

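The empty carton hangs in the gripper and the tray is clear. On to the waste box, at (550,350) in the crop.

Call:
step_arm --pt "0.05 -0.05 0.034 0 0" --pt "0.05 -0.1 0.068 0 0" --pt "0.05 -0.15 0.102 0 0" --pt "0.05 -0.2 0.136 0 0" --pt "0.05 -0.245 0.166 0 0"

```text
time_s: 21.0
tcp_pos: [0.4614, 0.4167, 0.1858]
eef_rot: [180.0, -0.0, -91.1]
contact_force: [1.5, 0.6, 0.2]
gripper_width: 0.0561
```

Call:
step_arm --pt "0.05 -0.013 0.006 0.02 0" --pt "0.05 -0.013 0.006 0.06 0" --pt "0.05 -0.013 0.006 0.1 0" --pt "0.05 -0.013 0.006 0.125 0" --pt "0.05 -0.013 0.006 0.125 0"

```text
time_s: 21.62
tcp_pos: [0.4562, 0.4267, 0.0587]
eef_rot: [179.8, -0.2, -91.2]
contact_force: [-0.0, -0.0, 0.2]
gripper_width: 0.0563
```

Run:
```python
from h import *
go(.458,.429,.065)
c=capture('top')
cv2.imwrite('pics/t13.png',cv2.resize(c['image'][170:300,30:180],None,fx=4,fy=4)[:,:,::-1])
```

```text
at [0.4562 0.4267 0.0587] yaw -91.16 j [ 61.  24. -16.  -0. -51. -62.] w 0.0563 F [-0.  -0.   0.2] t 21.625
-> d [-0.0023 -0.0017 -0.0063] roll 0
```

View pics/t13.png

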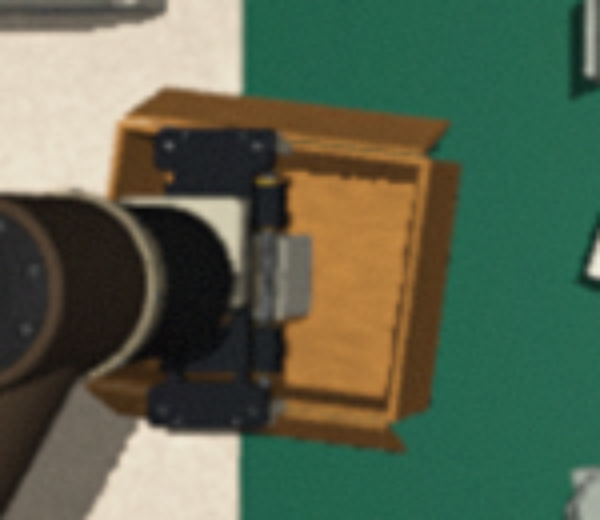

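Carton is within the box walls. I lower a little, let go, then rise.

Call:
step_arm --pt "0.05 0 0 0.018 0" --pt "0.05 0 0 0.018 0" --pt "0.075 0 0 0.018 0" --pt "0.075 0 0 0.018 0" --pt "0.075 0 0 0.018 0"

```text
time_s: 22.3
tcp_pos: [0.4574, 0.4286, 0.0438]
eef_rot: [-180.0, 0.0, -91.1]
contact_force: [0.8, 0.3, 0.4]
gripper_width: 0.0743
```

Call:
step_arm --pt "0.075 0 0 -0.04 0" --pt "0.075 0 0 -0.09 0" --pt "0.075 0 0 -0.14 0" --pt "0.075 0 0 -0.18 0" --pt "0.075 0.04 0 -0.2 0"

```text
time_s: 22.92
tcp_pos: [0.4571, 0.39, 0.2457]
eef_rot: [-179.9, 0.2, -91.0]
contact_force: [0.2, -0.3, -0.9]
gripper_width: 0.0751
```

```bash
cat > c.py <<'E'
from h import *
def cartons(cam='top'):
    c=capture(cam);W=cloud(c)
    hsv=cv2.cvtColor(c['image'],cv2.COLOR_RGB2HSV)
    m=(W[...,0]>.36)&(W[...,0]<.56)&(W[...,1]>-.42)&(W[...,1]<.3)&(W[...,2]>0.035)&(W[...,2]<.1)
    k,lab=cv2.connectedComponents(m.astype(np.uint8))
    for i in range(1,k):
        p=W[lab==i]
        if len(p)<100: continue
        zt=np.percentile(p[:,2],75); q=p[p[:,2]>zt-.006]
        b=cv2.minAreaRect((q[:,:2]*1000).astype(np.float32))
        bp=cv2.boxPoints(b);e1=bp[1]-bp[0];e2=bp[2]-bp[1]
        l=e1 if np.hypot(*e1)>np.hypot(*e2) else e2
        a=np.degrees(np.arctan2(l[1],l[0])); a=(a+90)%180-90
        print(len(p),'top z',zt.round(4),'c',np.round(b[0],1),'size',np.round(sorted(b[1]),1),'a',a.round(1),'yaw',round(-90+a,1),c['image'][lab==i].mean(0).astype(int))
    return c,W
if __name__=='__main__':
    import sys
    cam=sys.argv[1] if len(sys.argv)>1 else 'top'
    c,W=cartons(cam); save(c,sys.argv[2]) if len(sys.argv)>2 else None
E
python3 - <<'E'
from c import *
go(.469,-.083,.2)
c,W=cartons(); save(c,'t14')
c=capture('scene');W=cloud(c);save(c,'s14')
print([(round(d['p'],2),np.round(d['location'],3).tolist()) for d in spotter.tip_of('scene','empty_mid')])
E
```

```text
at [0.4571 0.39   0.2457] yaw -91.04 j [ 59.  12.  -6.   0. -71. -60.] w 0.0751 F [ 0.2 -0.3 -0.9] t 22.925
-> d [ 0.4729 -0.0204  0.0444] roll 0
361 top z 0.0618 c [ 483.3 -188.8] size [48.5 55.7] a -17.8 yaw -107.8 [221 223 211]
432 top z 0.0815 c [ 475.9 -330.8] size [49.6 55.7] a -17.9 yaw -107.9 [201 203 192]
381 top z 0.0722 c [472.2 172.4] size [48.1 55.9] a -19.3 yaw -109.3 [218 215 201]
344 top z 0.052 c [469.2 -82.4] size [47.9 55.7] a 18.5 yaw -71.5 [226 227 214]
346 top z 0.0525 c [447.3  37.2] size [48.  55.7] a 46.6 yaw -43.4 [ 14 155 145]
[(0.74, [0.738, 0.258, 0.034]), (0.6, [0.458, 0.427, 0.038]), (0.46, [0.472, 0.172, 0.038]), (0.42, [0.622, 0.012, 0.003])]
```

View pics/t14.png

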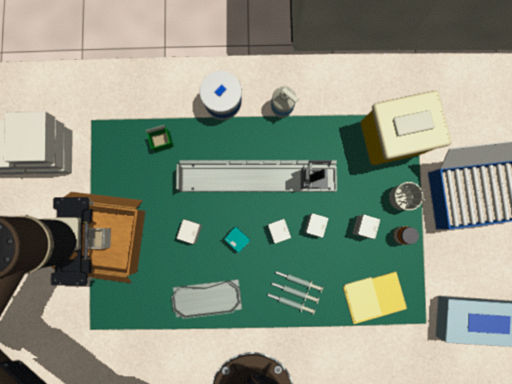

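View pics/s14.png

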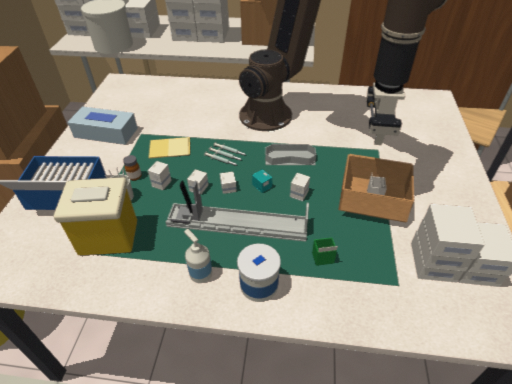

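Both views show the empty carton inside the waste box, at top (100,240) and scene (377,185). All four cartons are unmoved. Next is carton 1.

Call:
step_arm --pt "0.0876 0.05 -0.002 0 -0.07" --pt "0.0876 0.1 -0.004 0 -0.14" --pt "0.0876 0.15 -0.006 0 -0.21" --pt "0.0876 0.2 -0.008 0 -0.28" --pt "0.0876 0.25 -0.01 0 -0.34"

```text
time_s: 23.7
tcp_pos: [0.4612, 0.137, 0.2428]
eef_rot: [180.0, -0.0, -71.5]
contact_force: [0.8, -0.8, 0.5]
gripper_width: 0.0875
```

```bash
python3 -c "
from h import *
go(.469,-.083,.2,-71.5)"
```

```text
at [0.4612 0.137  0.2428] yaw -71.51 j [ 40.   1. -20.  -0. -70. -22.] w 0.0875 F [ 0.8 -0.8  0.5] t 23.7
-> d [0.2111 0.0623 0.0429] roll -0.0002
```

Call:
step_arm --pt "0.0876 0.05 0.015 0.01 0" --pt "0.0876 0.1 0.03 0.02 0" --pt "0.0876 0.15 0.045 0.03 0" --pt "0.0876 0.2 0.06 0.04 0" --pt "0.0876 0.211 0.062 0.043 0"

```text
time_s: 24.32
tcp_pos: [0.4683, -0.0838, 0.199]
eef_rot: [179.9, 0.0, -71.8]
contact_force: [0.7, 0.5, -0.6]
gripper_width: 0.0876
```

Run:
```python
from c import *
c,W=cartons('wrist'); save(c,'w15')
go(.469,-.083,.006,-71.5)
```

```text
2505 top z 0.0608 c [ 483.9 -190.9] size [48.8 56.3] a -17.7 yaw -107.7 [236 234 224]
1852 top z 0.0508 c [470.2 -85.1] size [47.9 55.8] a 18.8 yaw -71.2 [233 229 217]
733 top z 0.0507 c [456.5  16.9] size [29.4 64.7] a 16.2 yaw -73.8 [17 88 83]
191 top z 0.0477 c [484.3 143.4] size [14.6 31.4] a 15.4 yaw -74.6 [138 133 122]
at [ 0.4686 -0.0835  0.199 ] yaw -71.81 j [ 14.   2. -24.  -0. -64.   5.] w 0.0874 F [-0.1 -0.7 -0.4] t 24.375
-> d [-0.0003 -0.001   0.193 ] roll -0.0053
```

View pics/w15.png

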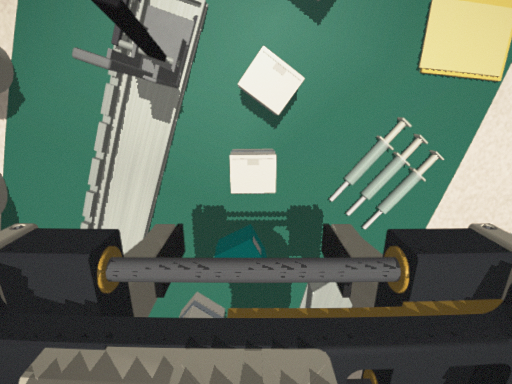

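Carton 1 appears at (253,172), aligned with the jaws. Going down.

Call:
step_arm --pt "0.0876 0.002 -0.001 0.05 -0.008" --pt "0.0876 0.002 -0.001 0.1 -0.008" --pt "0.0876 0.002 -0.001 0.14 -0.008" --pt "0.0876 0.002 -0.001 0.17 -0.008" --pt "0.0876 0.002 -0.001 0.192 -0.008" --newtons 20

```text
time_s: 25.0
tcp_pos: [0.4704, -0.0821, 0.0068]
eef_rot: [179.9, 0.0, -71.1]
contact_force: [-0.6, -0.7, -0.4]
gripper_width: 0.0875
```

Call:
step_arm --pt "0.0876 0 0 0 0" --pt "0.045 0 0 0 0" --pt "0.045 0 0 0 0" --pt "0.045 0 0 0 0" --pt "0.045 0 0 0 0"

```text
time_s: 25.62
tcp_pos: [0.4705, -0.0833, 0.0088]
eef_rot: [-180.0, -0.0, -71.2]
contact_force: [-2.2, 0.2, 4.0]
gripper_width: 0.0559
```

Call:
step_arm --pt "0.045 0 0 0 0" --pt "0.045 0 0 0 0" --pt "0.045 0 0 0 0"

```text
time_s: 26.0
tcp_pos: [0.4704, -0.0833, 0.0088]
eef_rot: [-180.0, -0.0, -71.2]
contact_force: [-3.4, 1.2, 6.9]
gripper_width: 0.0559
```

```bash
python3 -c "
from h import *
go(.469,-.083,.12,-91.1)"
```

```text
at [ 0.4704 -0.0833  0.0088] yaw -71.21 j [ 14.  16. -38.   0. -36.   5.] w 0.0559 F [-3.4  1.2  6.9] t 26.0
-> d [-0.0007  0.0013 -0.1112] roll 0.3472
```

Gripped at 55.9 mm. I lift, turn to the rack angle and carry it over.

Call:
step_arm --pt "0.045 0 0 -0.03 0" --pt "0.045 0 0 -0.07 0" --pt "0.045 0 0 -0.11 0.1" --pt "0.045 0 0 -0.11 0.25" --pt "0.045 0 0 -0.11 0.347"

```text
time_s: 26.62
tcp_pos: [0.4707, -0.0831, 0.1189]
eef_rot: [-179.9, 0.0, -91.3]
contact_force: [-1.3, 0.1, -0.4]
gripper_width: 0.0559
```

```bash
python3 -c "
from h import *
go(.625,.1665,.12,-91.1)"
```

```text
at [ 0.4707 -0.0831  0.1189] yaw -91.34 j [ 14.   7. -31.  -0. -52. -15.] w 0.0559 F [-1.3  0.1 -0.4] t 26.625
-> d [-0.2531 -0.1484 -0.0007] roll -0.0041
```

Call:
step_arm --pt "0.045 -0.05 -0.03 0 0" --pt "0.045 -0.1 -0.06 0 0" --pt "0.045 -0.15 -0.09 0 0" --pt "0.045 -0.2 -0.12 0 0" --pt "0.045 -0.24 -0.145 0 0"

```text
time_s: 27.25
tcp_pos: [0.6209, 0.156, 0.1179]
eef_rot: [180.0, -0.0, -91.1]
contact_force: [0.6, -0.9, -1.7]
gripper_width: 0.0554
```

Call:
step_arm --pt "0.045 -0.013 -0.003 0 -0.004" --pt "0.045 -0.013 -0.003 0 -0.004" --pt "0.045 -0.013 -0.003 0 -0.004"

```text
time_s: 27.62
tcp_pos: [0.6226, 0.1659, 0.1182]
eef_rot: [180.0, -0.0, -90.9]
contact_force: [0.5, -0.4, -1.0]
gripper_width: 0.0558
```

Run:
```python
from h import *
go(.625,.1665,.014,-91.1)
c=capture('wrist'); save(c,'w16');W=cloud(c)
X,Y,Z=[W[...,i].ravel() for i in range(3)]
m=(X>.57)&(X<.69)&(Y>.18)&(Y<.21)&(Z>.075)&(Z<.09);print('endplate',m.sum(), np.percentile(X[m],[1,50,99]),np.percentile(Y[m],[1,50,99]))
lo=[];hi=[]
for y0 in np.arange(-.1,.15,.02):
    m=(abs(Y-y0)<.01)&(Z>.013)&(Z<.021)
    a=X[m&(X>.575)&(X<.597)];b=X[m&(X>.645)&(X<.661)]
    if len(a)>3: lo.append((y0,np.median(a)))
    if len(b)>3: hi.append((y0,np.median(b)))
for q in (lo,hi):
    q=np.array(q); p=np.polyfit(q[:,0],q[:,1],1); print(p, len(q))
```

```text
at [0.6226 0.1659 0.1182] yaw -90.9 j [ 32.  22. -10.  -0. -58. -33.] w 0.0558 F [ 0.5 -0.4 -1. ] t 27.625
-> d [-0.0006 -0.0025  0.1042] roll 0.0035Traceback (most recent call last):
  File "<stdin>", line 5, in <module>
    return _quantile_unchecked(
        a, q, axis, out, overwrite_input, method, keepdims, weights)
    return _ureduce(a,
                    func=_quantile_ureduce_func,
    ...<5 lines>...
                    overwrite_input=overwrite_input,
                    method=method)
    r = func(a, **kwargs)
    result = _quantile(arr,
                       quantiles=q,
    ...<2 lines>...
                       out=out,
                       weights=wgt)
    slices_having_nans = np.isnan(arr[-1, ...])
                                  ~~~^^^^^^^^^
IndexError: index -1 is out of bounds for axis 0 with size 0
```

View pics/w16.png

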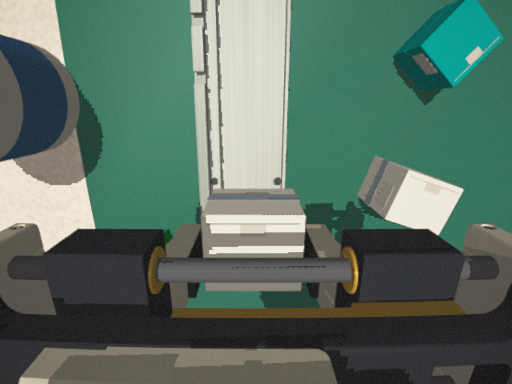

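Call:
step_arm --pt "0.045 0 -0.0025 0.03 0.003" --pt "0.045 0 -0.0025 0.06 0.003" --pt "0.045 0 -0.0025 0.08 0.003" --pt "0.045 0 -0.0025 0.092 0.003" --pt "0.045 0 -0.0025 0.1 0.003"

```text
time_s: 28.3
tcp_pos: [0.6259, 0.1664, 0.0183]
eef_rot: [-180.0, 0.0, -91.1]
contact_force: [0.3, 0.0, -1.3]
gripper_width: 0.0561
```

Call:
step_arm --pt "0.045 0 0 0.002 0" --pt "0.045 0 0 0.005 0" --pt "0.045 0 0 0.005 0"

```text
time_s: 28.68
tcp_pos: [0.6263, 0.1672, 0.0138]
eef_rot: [-179.9, 0.0, -91.0]
contact_force: [0.8, -0.4, -0.3]
gripper_width: 0.0559
```

Run:
```python
from h import *
go(.625,.1665,.014,-91.1)
c=capture('scene')
cv2.imwrite('pics/s16.png',cv2.resize(c['image'][140:260,240:360],None,fx=5,fy=5)[:,:,::-1])
```

```text
at [0.6263 0.1672 0.0138] yaw -91.02 j [ 32.  28. -16.   0. -46. -33.] w 0.0559 F [ 0.8 -0.4 -0.3] t 28.675
-> d [ 0.0007  0.0013 -0.0002] roll 0.0014
```

View pics/s16.png

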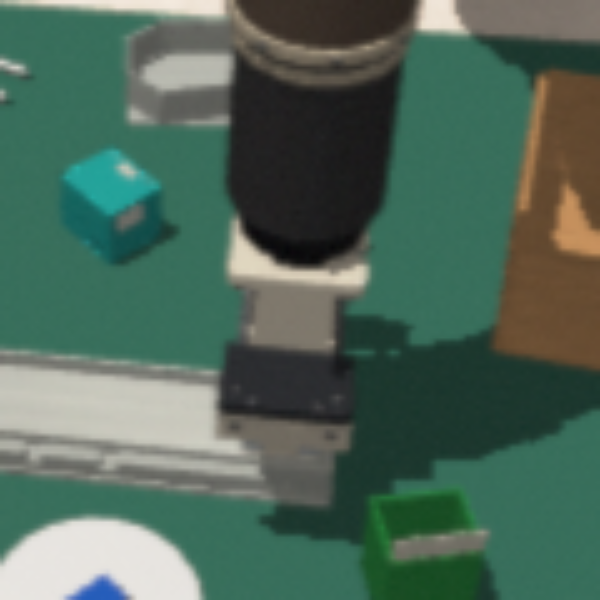

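Call:
step_arm --pt "0.045 0 0 0.001 0" --pt "0.066 0 0 0.001 0" --pt "0.066 0 0 0.001 0" --pt "0.066 0 0 0.001 0"

```text
time_s: 29.22
tcp_pos: [0.6259, 0.1669, 0.0122]
eef_rot: [180.0, -0.0, -91.0]
contact_force: [-0.3, 0.8, -0.5]
gripper_width: 0.0658
```

Call:
step_arm --pt "0.066 0 0 -0.03 0" --pt "0.066 0 0 -0.07 0" --pt "0.066 0 0 -0.12 0" --pt "0.066 0.03 0.03 -0.17 0" --pt "0.066 0.07 0.05 -0.19 0"

```text
time_s: 29.85
tcp_pos: [0.5749, 0.098, 0.205]
eef_rot: [-179.8, 0.1, -90.9]
contact_force: [0.2, -0.5, 0.1]
gripper_width: 0.066
```

```bash
cat > k.py <<'E'
from c import *
def rack(cam='wrist',ymin=-.12):
    c=capture(cam);W=cloud(c)
    m=(W[...,0]>.585)&(W[...,0]<.67)&(W[...,1]>ymin)&(W[...,1]<.191)&(W[...,2]>0.035)&(W[...,2]<.12)
    P=W[m]
    for lo,hi in((.05,.058),(.06,.068),(.07,.078),(.08,.088)):
        q=P[(P[:,2]>lo)&(P[:,2]<hi)]
        if len(q)>80:
            b=cv2.minAreaRect((q[:,:2]*1000).astype(np.float32)); print('rack top',lo,len(q),np.round(b[0],1),np.round(b[1],1),round(b[2],1),'z',np.median(q[:,2]).round(4))
    return c,W
E
python3 - <<'E'
from k import *
go(.484,-.19,.2,-107.8)
c,W=rack();save(c,'w17')
cartons('top')
E
```

```text
at [0.5749 0.098  0.205 ] yaw -90.93 j [ 29.  12. -12.   0. -66. -30.] w 0.066 F [ 0.2 -0.5  0.1] t 29.85
-> d [0.2895 0.0862 0.0044] roll 0.2944
rack top 0.05 1381 [627.7 165.3] [47.9 56.2] 89.0 z 0.0554
360 top z 0.062 c [ 483.3 -189.1] size [48. 56.] a -16.8 yaw -106.8 [234 235 226]
430 top z 0.0814 c [ 476.  -330.5] size [49.2 56.5] a -16.4 yaw -106.4 [214 216 207]
291 top z 0.0721 c [472.2 172.1] size [47.9 56.5] a -18.4 yaw -108.4 [124 122 112]
346 top z 0.0521 c [447.2  37.2] size [47.9 55.8] a 46.3 yaw -43.7 [ 16 172 161]
```

View pics/w17.png

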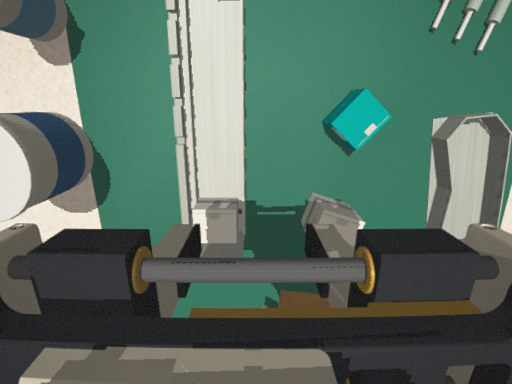

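Carton 1 stands in the rack (top z 55 mm, wrist view at (218,220)). Now carton 2.

Call:
step_arm --pt "0.0876 0.055 0.017 0 0.06" --pt "0.0876 0.11 0.034 0 0.12" --pt "0.0876 0.165 0.05 0 0.18" --pt "0.0876 0.22 0.068 0 0.24" --pt "0.0876 0.27 0.083 0 0.29"

```text
time_s: 30.58
tcp_pos: [0.4859, -0.1722, 0.2021]
eef_rot: [-180.0, 0.0, -107.7]
contact_force: [1.5, 0.7, -0.2]
gripper_width: 0.088
```

Call:
step_arm --pt "0.0876 0.019 -0.003 0 0" --pt "0.0876 0.019 -0.003 0 0"

```text
time_s: 30.82
tcp_pos: [0.4834, -0.1908, 0.2019]
eef_rot: [180.0, -0.0, -107.8]
contact_force: [0.2, 0.6, -1.2]
gripper_width: 0.0876
```

Run:
```python
from k import *
c,W=cartons('wrist')
go(.484,-.19,.015,-107.6)
```

```text
104 top z 0.0532 c [ 555.1 -410.7] size [1.6 9.7] a 10.3 yaw -79.7 [89 86 79]
3227 top z 0.0807 c [ 477.2 -332.4] size [48.5 56. ] a -17.3 yaw -107.3 [224 223 213]
1970 top z 0.0608 c [ 484.1 -191.9] size [47.3 56.1] a -17.6 yaw -107.6 [227 223 210]
686 top z 0.0508 c [440.7  27.3] size [36.3 48.6] a -43.9 yaw -133.9 [22 88 83]
at [ 0.4837 -0.19    0.2019] yaw -107.74 j [  0.   6. -19.  -0. -65. -18.] w 0.0875 F [0.1 0.9 1. ] t 30.875
-> d [-1.000e-04 -4.000e-04  1.869e-01] roll -0.0024
```

Call:
step_arm --pt "0.0876 0.001 0 0.05 -0.002" --pt "0.0876 0.001 0 0.1 -0.002" --pt "0.0876 0.001 0 0.14 -0.002" --pt "0.0876 0.001 0 0.17 -0.002" --pt "0.0876 0.001 0 0.185 -0.002"

```text
time_s: 31.5
tcp_pos: [0.483, -0.1896, 0.0156]
eef_rot: [179.9, -0.0, -107.5]
contact_force: [-0.2, 0.3, -0.5]
gripper_width: 0.0878
```

Call:
step_arm --pt "0.0876 0 0 0 0" --pt "0.045 0 0 0 0" --pt "0.045 0 0 0 0" --pt "0.045 0 0 0 0" --pt "0.045 0 0 0 0"

```text
time_s: 32.12
tcp_pos: [0.4837, -0.1907, 0.0178]
eef_rot: [-180.0, 0.0, -107.5]
contact_force: [-2.4, 1.0, 3.5]
gripper_width: 0.056
```

Call:
step_arm --pt "0.045 0 0 0 0" --pt "0.045 0 0 0 0" --pt "0.045 0 0 0 0"

```text
time_s: 32.5
tcp_pos: [0.4837, -0.1906, 0.0178]
eef_rot: [-180.0, 0.0, -107.5]
contact_force: [-1.8, 1.1, 6.5]
gripper_width: 0.0561
```

Call:
step_arm --pt "0.045 0 0 -0.03 0" --pt "0.045 0 0 -0.07 0" --pt "0.045 0 0 -0.11 -0.1" --pt "0.045 0 0 -0.12 -0.2" --pt "0.045 0 0 -0.12 -0.288"

```text
time_s: 33.12
tcp_pos: [0.4839, -0.1906, 0.1383]
eef_rot: [-179.9, 0.0, -90.9]
contact_force: [-0.1, -0.1, -2.0]
gripper_width: 0.0559
```

```bash
python3 -c "
from h import *
go(.6255,.1150,.14,-91.1)"
```

```text
at [ 0.4839 -0.1906  0.1383] yaw -90.87 j [  0.   9. -25.  -0. -56.  -1.] w 0.0559 F [-0.1 -0.1 -2. ] t 33.125
-> d [-0.3077 -0.1369 -0.0013] roll 0.004
```

Call:
step_arm --pt "0.045 -0.06 -0.027 0 0.004" --pt "0.045 -0.12 -0.054 0 0.004" --pt "0.045 -0.18 -0.08 0 0.004" --pt "0.045 -0.24 -0.107 0 0.004" --pt "0.045 -0.29 -0.13 0 0.004"

```text
time_s: 33.75
tcp_pos: [0.6167, 0.0941, 0.1369]
eef_rot: [180.0, -0.0, -91.3]
contact_force: [1.2, -1.1, -2.4]
gripper_width: 0.0557
```

Call:
step_arm --pt "0.045 -0.017 -0.0055 0.02 0" --pt "0.045 -0.017 -0.0055 0.02 0" --pt "0.045 -0.017 -0.0055 0.02 0"

```text
time_s: 34.12
tcp_pos: [0.6216, 0.108, 0.1168]
eef_rot: [179.9, -0.0, -91.3]
contact_force: [0.4, -0.7, -0.2]
gripper_width: 0.0559
```

Run:
```python
from k import *
go(.624,.1145,.0225,-91.1)
c=capture('wrist');save(c,'w18')
```

```text
at [0.6216 0.108  0.1168] yaw -91.29 j [ 28.  21. -12.   0. -57. -29.] w 0.0559 F [ 0.4 -0.7 -0.2] t 34.125
-> d [-0.0066 -0.0024  0.0943] roll -0.0033
```

View pics/w18.png

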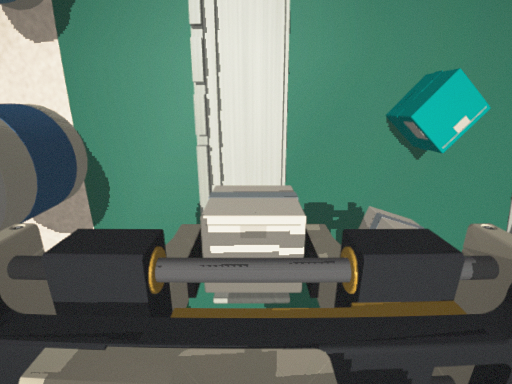

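Call:
step_arm --pt "0.045 -0.006 -0.002 0.03 -0.003" --pt "0.045 -0.006 -0.002 0.06 -0.003" --pt "0.045 -0.006 -0.002 0.06 -0.003"

```text
time_s: 34.55
tcp_pos: [0.6228, 0.1132, 0.0559]
eef_rot: [179.8, -0.1, -91.2]
contact_force: [0.2, -0.0, -1.6]
gripper_width: 0.0557
```

Run:
```python
from k import *
go(.624,.1145,.0225,-91.1)
```

```text
at [0.6228 0.1132 0.0559] yaw -91.19 j [ 28.  24. -15.  -0. -51. -29.] w 0.0557 F [ 0.2 -0.  -1.6] t 34.55
-> d [-0.0013 -0.0013  0.0334] roll -0.0015
```

Call:
step_arm --pt "0.045 -0.001 -0.001 0.015 -0.002" --pt "0.045 -0.001 -0.001 0.025 -0.002" --pt "0.045 -0.001 -0.001 0.032 -0.002" --pt "0.045 -0.001 -0.001 0.034 -0.002" --pt "0.045 -0.001 -0.001 0.034 -0.002"

```text
time_s: 35.17
tcp_pos: [0.6257, 0.1161, 0.0234]
eef_rot: [-180.0, 0.0, -91.0]
contact_force: [-0.4, -1.0, -1.6]
gripper_width: 0.0556
```

Call:
step_arm --pt "0.066 0 0 0 0" --pt "0.066 0 0 0 0" --pt "0.066 0 0 0 0" --pt "0.066 0 0 0 0"

```text
time_s: 35.67
tcp_pos: [0.6255, 0.116, 0.0234]
eef_rot: [-180.0, 0.0, -91.0]
contact_force: [0.1, -0.7, -0.0]
gripper_width: 0.0659
```

Call:
step_arm --pt "0.066 0 0 -0.03 0" --pt "0.066 0 0 -0.07 0" --pt "0.066 0 0 -0.12 0" --pt "0.066 0 0.03 -0.17 0" --pt "0.066 0 0.07 -0.18 0"

```text
time_s: 36.3
tcp_pos: [0.5569, 0.1178, 0.2069]
eef_rot: [-179.7, 0.1, -91.0]
contact_force: [0.4, 0.4, -0.4]
gripper_width: 0.0662
```

Run:
```python
from k import *
go(.473,.172,.2,-108.8)
c,W=rack();save(c,'w19')
cartons('top')
```

```text
at [0.5569 0.1178 0.2069] yaw -90.99 j [ 32.  11. -13.   0. -66. -33.] w 0.0662 F [ 0.4  0.4 -0.4] t 36.3
-> d [-0.0527  0.0849  0.0066] roll 0.3109
rack top 0.05 1497 [627.1 140.4] [99.1 56.2] 89.0 z 0.0554
rack top 0.06 1816 [626.5 114.7] [47.5 55.2] 89.2 z 0.0653
432 top z 0.0813 c [ 476.2 -330.8] size [50.2 56.4] a -18.3 yaw -108.3 [212 214 204]
343 top z 0.0523 c [446.5  37.5] size [47.6 55.8] a 44.4 yaw -45.6 [ 16 170 159]
```

View pics/w19.png

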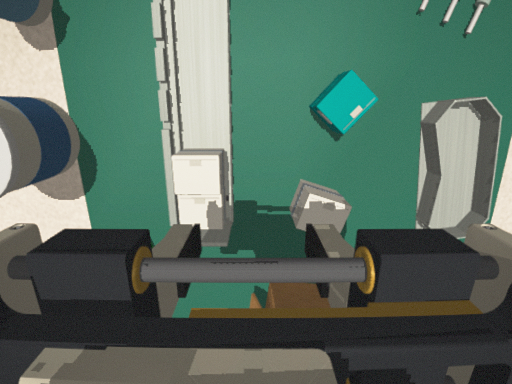

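Cartons 1 and 2 are in the rack (wrist view (200,210) and (197,172)), tops at 55 and 65 mm. Next carton 3.

Call:
step_arm --pt "0.0876 -0.018 0.028 0 0.1" --pt "0.0876 -0.036 0.056 0 0.2" --pt "0.0876 -0.053 0.085 0 0.3" --pt "0.0876 -0.053 0.085 0 0.315" --pt "0.0876 -0.053 0.085 0 0.315"

```text
time_s: 37.02
tcp_pos: [0.4717, 0.1718, 0.2033]
eef_rot: [-180.0, 0.0, -108.9]
contact_force: [0.3, -0.3, -0.4]
gripper_width: 0.0876
```

Run:
```python
from k import *
c,W=cartons('wrist')
go(.473,.172,.022,-109)
```

```text
2420 top z 0.0508 c [447.7  35.2] size [48.  56.1] a 46.5 yaw -43.5 [ 24 177 166]
2120 top z 0.0708 c [472.9 169. ] size [47.1 56.1] a -19.1 yaw -109.1 [222 218 205]
at [0.4719 0.1716 0.2032] yaw -108.97 j [ 42.   4. -21.   0. -64. -61.] w 0.0877 F [ 0.6 -0.2  0.3] t 37.075
-> d [-0.0008 -0.0009  0.1812] roll 0.0005
```

Call:
step_arm --pt "0.0876 0.0015 -0.0015 0.05 0" --pt "0.0876 0.0015 -0.0015 0.1 0" --pt "0.0876 0.0015 -0.0015 0.14 0" --pt "0.0876 0.0015 -0.0015 0.165 0" --pt "0.0876 0.0015 -0.0015 0.18 0"

```text
time_s: 37.7
tcp_pos: [0.4724, 0.1689, 0.0216]
eef_rot: [179.9, -0.1, -109.0]
contact_force: [0.3, -0.0, 0.8]
gripper_width: 0.0877
```

Call:
step_arm --pt "0.0876 0 0 0 0" --pt "0.045 0 0 0 0" --pt "0.045 0 0 0 0" --pt "0.045 0 0 0 0" --pt "0.045 0 0 0 0"

```text
time_s: 38.33
tcp_pos: [0.4725, 0.17, 0.0238]
eef_rot: [-180.0, 0.0, -109.0]
contact_force: [-0.8, 0.1, 3.2]
gripper_width: 0.0559
```

Call:
step_arm --pt "0.045 0 0 0 0" --pt "0.045 0 0 0 0" --pt "0.045 0 0 0 0"

```text
time_s: 38.7
tcp_pos: [0.4725, 0.17, 0.0238]
eef_rot: [-180.0, 0.0, -109.0]
contact_force: [-2.5, 0.8, 6.6]
gripper_width: 0.056
```

Call:
step_arm --pt "0.045 0 0 -0.03 0" --pt "0.045 0 0 -0.07 0" --pt "0.045 0 0 -0.11 -0.1" --pt "0.045 0 0 -0.12 -0.2" --pt "0.045 0 0 -0.12 -0.312"

```text
time_s: 39.33
tcp_pos: [0.4726, 0.1701, 0.1444]
eef_rot: [-179.9, 0.1, -90.9]
contact_force: [-0.1, 0.1, -1.0]
gripper_width: 0.0559
```

```bash
python3 -c "
from h import *
go(.624,.0635,.12,-91.1)"
```

```text
at [0.4726 0.1701 0.1444] yaw -90.94 j [ 42.   7. -26.  -0. -56. -43.] w 0.0559 F [-0.1  0.1 -1. ] t 39.325
-> d [ 0.1041 -0.1531  0.0245] roll 0.0027
```

Call:
step_arm --pt "0.045 0.026 -0.038 0 0.003" --pt "0.045 0.052 -0.076 0 0.003" --pt "0.045 0.078 -0.114 0 0.003" --pt "0.045 0.104 -0.152 0.02 0.003" --pt "0.045 0.104 -0.152 0.025 0.003"

```text
time_s: 39.95
tcp_pos: [0.6229, 0.0606, 0.1156]
eef_rot: [179.8, -0.1, -91.5]
contact_force: [-0.4, 0.5, -1.3]
gripper_width: 0.0559
```

Call:
step_arm --pt "0.045 0 0 0.03 0" --pt "0.045 0 0 0.05 0" --pt "0.045 0 0 0.05 0"

```text
time_s: 40.33
tcp_pos: [0.6204, 0.0627, 0.0666]
eef_rot: [179.8, -0.1, -91.3]
contact_force: [0.7, -0.9, 0.1]
gripper_width: 0.0558
```

Run:
```python
from k import *
go(.623,.0632,.0285,-91.1)
c=capture('wrist');save(c,'w20')
```

```text
at [0.6204 0.0627 0.0666] yaw -91.31 j [ 24.  23. -16.  -0. -51. -25.] w 0.0558 F [ 0.7 -0.9  0.1] t 40.325
-> d [-0.0006 -0.0027  0.0381] roll -0.0036
```

View pics/w20.png

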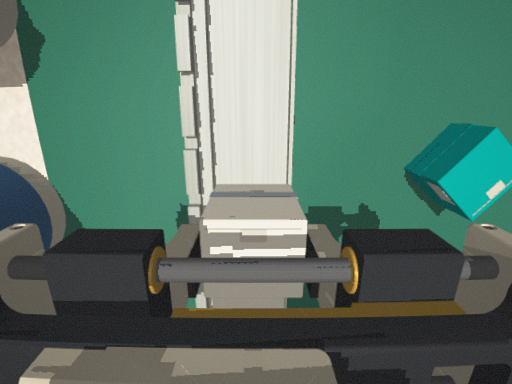

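Call:
step_arm --pt "0.045 0.001 -0.001 0.015 -0.003" --pt "0.045 0.001 -0.001 0.028 -0.003" --pt "0.045 0.001 -0.001 0.036 -0.003" --pt "0.045 0.001 -0.001 0.039 -0.003" --pt "0.045 0.001 -0.001 0.039 -0.003"

```text
time_s: 41.0
tcp_pos: [0.6233, 0.0617, 0.0293]
eef_rot: [-180.0, -0.0, -91.1]
contact_force: [-0.7, 0.3, -1.3]
gripper_width: 0.056
```

Call:
step_arm --pt "0.066 0 0 0 0" --pt "0.066 0 0 0 0" --pt "0.066 0 0 0 0" --pt "0.066 0 0 0 0"

```text
time_s: 41.5
tcp_pos: [0.6233, 0.0617, 0.0294]
eef_rot: [-180.0, 0.0, -91.1]
contact_force: [-0.5, -0.2, -0.1]
gripper_width: 0.0655
```

Call:
step_arm --pt "0.066 0 0 -0.03 0" --pt "0.066 0 0 -0.07 0" --pt "0.066 0 0 -0.12 0" --pt "0.066 0 0.03 -0.17 0" --pt "0.066 0 0.07 -0.18 0"

```text
time_s: 42.12
tcp_pos: [0.5547, 0.0635, 0.2128]
eef_rot: [-179.7, 0.1, -91.2]
contact_force: [-0.9, -0.1, -0.5]
gripper_width: 0.0657
```

Run:
```python
from k import *
go(.477,-.332,.2,-107.5)
c,W=rack();save(c,'w21')
cartons('top')
```

```text
at [0.5547 0.0635 0.2128] yaw -91.16 j [ 27.   9. -14.   0. -66. -28.] w 0.0657 F [-0.9 -0.1 -0.5] t 42.125
-> d [0.397  0.0698 0.0117] roll 0.2853
rack top 0.05 682 [625.4 108.9] [144.3  55.3] 88.2 z 0.0555
rack top 0.06 1452 [625.3  87.4] [101.8  55.9] 87.7 z 0.0654
rack top 0.07 1871 [624.4  61.1] [48.1 55.6] 89.1 z 0.0753
431 top z 0.0813 c [ 476.  -330.7] size [48.7 55.8] a -17.0 yaw -107.0 [214 216 206]
245 top z 0.0525 c [446.   35.7] size [48.4 51.7] a 47.1 yaw -42.9 [ 23 170 159]
```

View pics/w21.png

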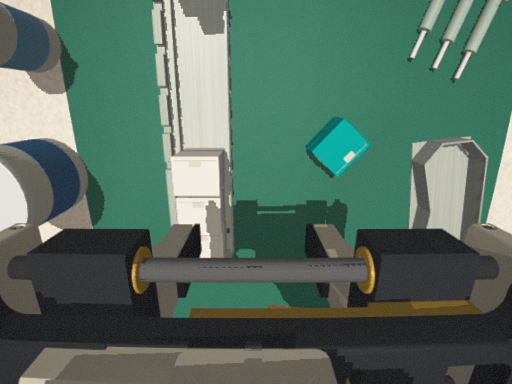

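All three are in order (tops 55, 65 and 75 mm). Now carton 4.

Call:
step_arm --pt "0.0876 0.05 0.009 0 0.06" --pt "0.0876 0.1 0.018 0 0.12" --pt "0.0876 0.15 0.026 0 0.18" --pt "0.0876 0.2 0.035 0 0.24" --pt "0.0876 0.25 0.044 0 0.285"

```text
time_s: 42.85
tcp_pos: [0.5039, -0.1875, 0.2092]
eef_rot: [-180.0, -0.0, -107.6]
contact_force: [1.4, -0.3, -0.0]
gripper_width: 0.0873
```

Run:
```python
from k import *
go(.477,-.332,.21,-107.5)
```

```text
at [ 0.5039 -0.1875  0.2092] yaw -107.56 j [  0.   8. -17.   0. -66. -18.] w 0.0873 F [ 1.4 -0.3 -0. ] t 42.85
-> d [ 0.1458 -0.0179 -0.0008] roll -0.001
```

Call:
step_arm --pt "0.0876 0.05 -0.006 0 0" --pt "0.0876 0.1 -0.012 0 0" --pt "0.0876 0.14 -0.018 0 0" --pt "0.0876 0.143 -0.018 0 0" --pt "0.0876 0.143 -0.018 0 0"

```text
time_s: 43.48
tcp_pos: [0.4782, -0.3279, 0.2088]
eef_rot: [180.0, 0.0, -107.5]
contact_force: [0.5, -0.3, 0.4]
gripper_width: 0.0875
```

Run:
```python
from k import *
c,W=cartons('wrist');save(c,'w22')
go(.477,-.332,.034,-107.5)
```

```text
133 top z 0.0753 c [ 546.3 -413.9] size [ 4.8 27.8] a 18.5 yaw -71.5 [143 140 126]
2267 top z 0.0807 c [ 477.1 -332.9] size [47.7 55.9] a -17.7 yaw -107.7 [223 219 206]
at [ 0.4785 -0.3274  0.209 ] yaw -107.48 j [-15.  12. -12.  -0. -67.  -2.] w 0.0878 F [-0.4  0.5  0.3] t 43.525
-> d [ 4.90e-03 -1.00e-04  1.75e-01] roll 0.0004
```

View pics/w22.png

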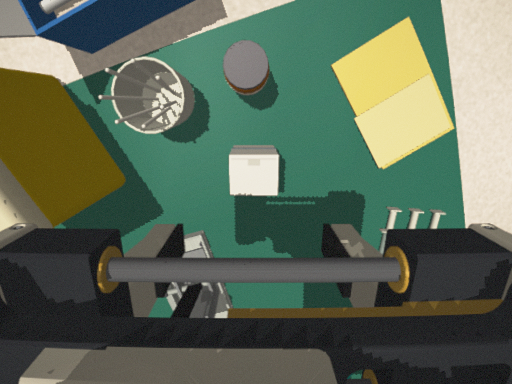

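Call:
step_arm --pt "0.0876 0.003 0.001 0.05 0" --pt "0.0876 0.003 0.001 0.1 0" --pt "0.0876 0.003 0.001 0.135 0" --pt "0.0876 0.003 0.001 0.16 0" --pt "0.0876 0.003 0.001 0.173 0"

```text
time_s: 44.15
tcp_pos: [0.4765, -0.3291, 0.0351]
eef_rot: [179.9, 0.0, -107.4]
contact_force: [0.2, -0.3, -0.2]
gripper_width: 0.0874
```

Call:
step_arm --pt "0.0876 0 0 0 0" --pt "0.045 0 0 0 0" --pt "0.045 0 0 0 0" --pt "0.045 0 0 0 0" --pt "0.045 0 0 0 0"

```text
time_s: 44.78
tcp_pos: [0.4768, -0.3305, 0.0367]
eef_rot: [-180.0, -0.0, -107.5]
contact_force: [-0.4, 1.4, 2.9]
gripper_width: 0.0556
```

Call:
step_arm --pt "0.045 0 0 0 0" --pt "0.045 0 0 0 0" --pt "0.045 0 0 0 0"

```text
time_s: 45.15
tcp_pos: [0.4767, -0.3305, 0.0367]
eef_rot: [-180.0, -0.0, -107.5]
contact_force: [-2.1, 0.7, 5.4]
gripper_width: 0.0562
```

Call:
step_arm --pt "0.045 0 0 -0.03 0" --pt "0.045 0 0 -0.07 0" --pt "0.045 0 0 -0.12 -0.1" --pt "0.045 0 0 -0.17 -0.2" --pt "0.045 0 0 -0.17 -0.286"

```text
time_s: 45.78
tcp_pos: [0.4786, -0.3313, 0.2106]
eef_rot: [-179.6, -0.2, -90.9]
contact_force: [-0.5, -0.5, -3.9]
gripper_width: 0.0557
```

```bash
python3 -c "
from h import *
go(.622,.011,.20,-91.1)"
```

```text
at [ 0.4786 -0.3313  0.2106] yaw -90.9 j [-15.  12. -12.   0. -66.  14.] w 0.0557 F [-0.5 -0.5 -3.9] t 45.775
-> d [-0.3445 -0.1379  0.0106] roll 0.0035
```

Call:
step_arm --pt "0.045 -0.05 -0.01 0 0.004" --pt "0.045 -0.1 -0.025 0 0.004" --pt "0.045 -0.15 -0.045 0 0.004" --pt "0.045 -0.2 -0.07 0 0.004" --pt "0.045 -0.25 -0.095 0 0.004"

```text
time_s: 46.4
tcp_pos: [0.5765, -0.0804, 0.2058]
eef_rot: [180.0, 0.0, -91.3]
contact_force: [0.4, -0.0, -0.8]
gripper_width: 0.0559
```

Call:
step_arm --pt "0.045 -0.05 -0.025 0 0" --pt "0.045 -0.09 -0.042 0 0" --pt "0.045 -0.095 -0.043 0.04 0" --pt "0.045 -0.095 -0.043 0.08 0" --pt "0.045 -0.095 -0.043 0.11 0"

```text
time_s: 47.02
tcp_pos: [0.6202, 0.012, 0.0936]
eef_rot: [179.8, -0.0, -91.3]
contact_force: [0.6, 0.2, -2.1]
gripper_width: 0.0558
```

Call:
step_arm --pt "0.045 0 0 0 0" --pt "0.045 0 0 0 0"

```text
time_s: 47.28
tcp_pos: [0.6222, 0.0118, 0.0972]
eef_rot: [-179.9, -0.0, -91.3]
contact_force: [1.1, 0.9, -1.9]
gripper_width: 0.0557
```

Run:
```python
from k import *
go(.6215,.0115,.0415,-91.1)
c=capture('wrist');save(c,'w23')
```

```text
at [0.6222 0.0118 0.0972] yaw -91.31 j [ 19.  21. -15.   0. -55. -20.] w 0.0557 F [ 1.1  0.9 -1.9] t 47.275
-> d [0.0003 0.0008 0.0557] roll -0.0036
```

View pics/w23.png

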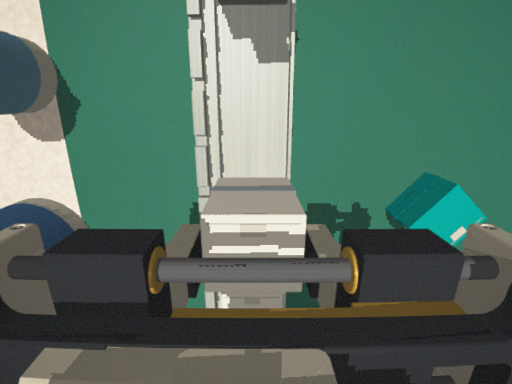

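Call:
step_arm --pt "0.045 0 0.001 0.02 -0.003" --pt "0.045 0 0.001 0.04 -0.003" --pt "0.045 0 0.001 0.05 -0.003" --pt "0.045 0 0.001 0.056 -0.003" --pt "0.045 0 0.001 0.056 -0.003"

```text
time_s: 47.95
tcp_pos: [0.6213, 0.012, 0.0413]
eef_rot: [-179.9, 0.0, -91.1]
contact_force: [1.2, -0.4, -2.7]
gripper_width: 0.0562
```

Call:
step_arm --pt "0.045 0 0 0 0" --pt "0.066 0 0 0 0" --pt "0.066 0 0 0 0" --pt "0.066 0 0 0 0" --pt "0.066 0 0 0 0"

```text
time_s: 48.58
tcp_pos: [0.6205, 0.0118, 0.0403]
eef_rot: [180.0, -0.0, -91.1]
contact_force: [-0.5, 0.6, -0.5]
gripper_width: 0.066
```

Call:
step_arm --pt "0.066 0 0 -0.03 0" --pt "0.066 0 0 -0.07 0" --pt "0.066 0 0 -0.12 0" --pt "0.066 0 0.03 -0.17 0" --pt "0.066 0 0.07 -0.18 0"

```text
time_s: 49.2
tcp_pos: [0.5519, 0.0135, 0.2238]
eef_rot: [-179.7, 0.1, -91.1]
contact_force: [-1.2, 0.3, -0.2]
gripper_width: 0.0659
```

Run:
```python
from k import *
go(.619,-.17,.25,178.9)
c,W=rack();save(c,'w24')
c=capture('top');save(c,'t24')
print([(round(d['p'],2),np.round(d['location'],3).tolist()) for d in spotter.tip_of('top','carton_1_mid')])
```

```text
at [0.5519 0.0135 0.2238] yaw -91.15 j [ 22.   8. -14.   0. -67. -23.] w 0.0659 F [-1.2  0.3 -0.2] t 49.2
-> d [ 0.1821 -0.0709 -0.0261] roll 1.57
rack top 0.05 302 [623.1  87.8] [204.4  53.7] 88.6 z 0.0557
rack top 0.06 692 [620.4  58.4] [ 53.4 146.7] 0.5 z 0.0654
rack top 0.07 1467 [622.9  35. ] [99.8 55.6] 87.1 z 0.0754
rack top 0.08 1879 [622.    9.8] [48.4 55.3] 89.1 z 0.0853
[(0.45, [0.627, 0.166, 0.029]), (0.45, [0.444, 0.037, 0.027]), (0.25, [0.449, -0.447, 0.001])]
```

View pics/w24.png

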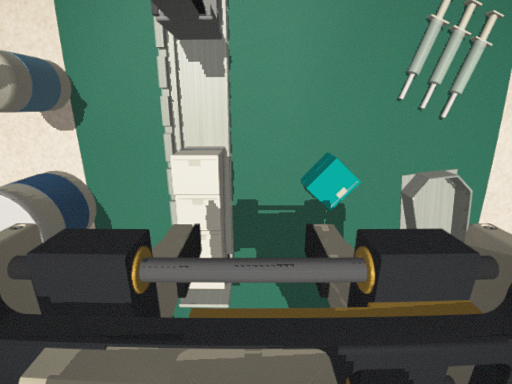

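View pics/t24.png

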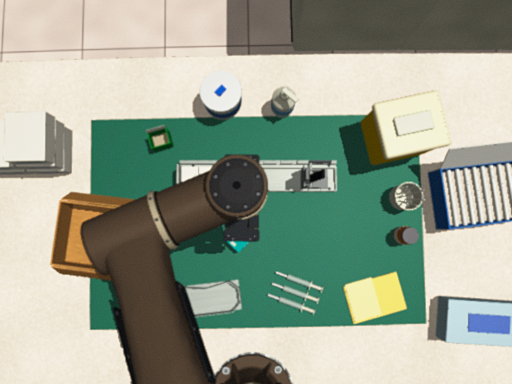

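All four stand in order in the rack. Tops are at 55, 65, 75 and 85 mm, with the last one's centre at y = 0.010. Now back to the follower grips.

Call:
step_arm --pt "0.0876 0.03 -0.012 -0.02 0.17" --pt "0.0876 0.06 -0.024 -0.03 0.34" --pt "0.0876 0.09 -0.036 -0.03 0.51" --pt "0.0876 0.12 -0.048 -0.03 0.68" --pt "0.0876 0.15 -0.06 -0.03 0.85"

```text
time_s: 49.98
tcp_pos: [0.6082, -0.1392, 0.2492]
eef_rot: [180.0, -0.1, -140.2]
contact_force: [-0.1, 1.1, 0.3]
gripper_width: 0.0874
```

Run:
```python
from k import *
go(.6187,-.17,.25,178.9)
```

```text
at [ 0.6082 -0.1392  0.2492] yaw -140.17 j [  5.  15.  -3.   0. -73. -55.] w 0.0874 F [-0.1  1.1  0.3] t 49.975
-> d [ 0.0117 -0.0304 -0.0008] roll 0.7143
```

Call:
step_arm --pt "0.0876 0.012 -0.03 0 0.17" --pt "0.0876 0.012 -0.03 0 0.34" --pt "0.0876 0.012 -0.03 0 0.51" --pt "0.0876 0.012 -0.03 0 0.68" --pt "0.0876 0.012 -0.03 0 0.715"

```text
time_s: 50.6
tcp_pos: [0.618, -0.1688, 0.2492]
eef_rot: [-180.0, -0.1, 179.1]
contact_force: [0.2, 0.1, 0.7]
gripper_width: 0.0875
```

Run:
```python
from h import *
go(.6187,-.17,.097,178.9)
c=capture('wrist');W=cloud(c);X,Y,Z=[W[...,i].ravel() for i in range(3)];save(c,'w25')
m=(X>.57)&(X<.69)&(Y>-.27)&(Y<0)&(Z>.145)&(Z<.17)
for lo_,hi_ in((-.25,-.178),(-.178,-.1)):
    k=m&(Y>lo_)&(Y<hi_);print(k.sum(),np.percentile(X[k],[2,50,98]),np.percentile(Y[k],[2,50,98]),np.median(Z[k]))
```

```text
at [ 0.618  -0.1688  0.2492] yaw 179.14 j [  2.  16.  -0.  -0. -74. -93.] w 0.0875 F [0.2 0.1 0.7] t 50.6
-> d [-0.001  -0.0012  0.1522] roll 0.0042
209 [0.60672412 0.61751538 0.62984661] [-0.20264038 -0.1979461  -0.1940107 ] 0.1534050815661107
240 [0.6044659  0.61745115 0.63288049] [-0.16034349 -0.15630284 -0.1526939 ] 0.15590465853861724
```

View pics/w25.png

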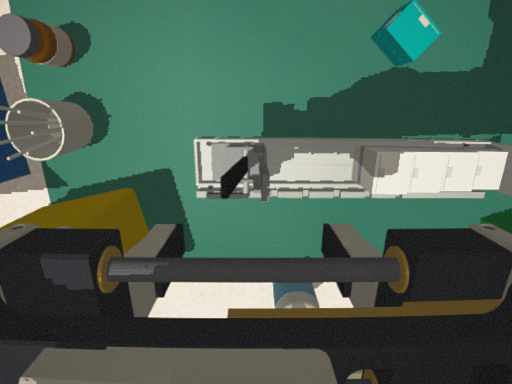

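The row of four stands in the tray (375–500,170). The lever is at (237,175) and the tongue at (262,170). I lower onto the grips, now at the corrected depth.

Call:
step_arm --pt "0.0876 0 -0.001 0.04 0.004" --pt "0.0876 0 -0.001 0.08 0.004" --pt "0.0876 0 -0.001 0.115 0.004" --pt "0.0876 0 -0.001 0.14 0.004" --pt "0.0876 0 -0.001 0.151 0.004" --newtons 35

```text
time_s: 51.28
tcp_pos: [0.6169, -0.1696, 0.0974]
eef_rot: [-180.0, -0.2, 179.1]
contact_force: [0.7, 0.1, 1.0]
gripper_width: 0.0877
```

Call:
step_arm --pt "0.0876 0 0 0 0" --pt "0.025 0 0 0 0" --pt "0.025 0 0 0 0" --pt "0.025 0 0 0 0" --pt "0.025 0 0 0 0"

```text
time_s: 51.9
tcp_pos: [0.6182, -0.1707, 0.1004]
eef_rot: [-179.9, 0.1, 179.0]
contact_force: [0.3, -8.6, 5.1]
gripper_width: 0.0536
```

Call:
step_arm --pt "0.025 0 0 0 0" --pt "0.025 0 0 0 0" --pt "0.025 0 0 0 0" --pt "0.025 0 0 0 0" --pt "0.025 0 0 0 0"

```text
time_s: 52.52
tcp_pos: [0.6183, -0.1696, 0.1007]
eef_rot: [-180.0, 0.1, 179.0]
contact_force: [-1.7, 1.7, 7.0]
gripper_width: 0.0297
```

Run:
```python
from h import *
go(.6187,-.17,.097,178.9)
```

```text
at [ 0.6183 -0.1696  0.1007] yaw 179.0 j [  2.  22. -12.   0. -56. -93.] w 0.0297 F [-1.7  1.7  7. ] t 52.525
-> d [-0.0004 -0.0004  0.0037] roll 0.0018
```

Squeezed to 30 mm. I slide up to notch 4 (+147 mm).

Call:
step_arm --pt "0.025 0 0.02 0 0" --pt "0.025 0 0.05 0 0" --pt "0.025 0 0.08 0 0" --pt "0.025 0 0.11 0 0" --pt "0.025 0 0.125 0 0"

```text
time_s: 53.15
tcp_pos: [0.6205, -0.0439, 0.1007]
eef_rot: [-179.9, 0.1, 179.1]
contact_force: [-1.1, -3.4, 5.8]
gripper_width: 0.0297
```

Call:
step_arm --pt "0.025 0 0.006 0 0" --pt "0.025 0 0.011 0 0" --pt "0.025 0 0.016 0 0" --pt "0.025 0 0.021 0 0" --pt "0.025 0 0.022 0 0"

```text
time_s: 53.78
tcp_pos: [0.6209, -0.0233, 0.1007]
eef_rot: [-179.9, 0.1, 179.0]
contact_force: [-0.1, -4.4, 6.8]
gripper_width: 0.0296
```

Call:
step_arm --pt "0.025 0 0 0 0" --pt "0.025 0 0 0 0" --pt "0.025 0 0 0 0"

```text
time_s: 54.15
tcp_pos: [0.6209, -0.0232, 0.1007]
eef_rot: [-179.9, 0.1, 179.0]
contact_force: [-1.2, -2.4, 5.5]
gripper_width: 0.0298
```

Run:
```python
from h import *
go(.6215,-.0226,.097,178.9)
c=capture('scene')
cv2.imwrite('pics/s26.png',cv2.resize(c['image'][140:260,180:330],None,fx=5,fy=5)[:,:,::-1])
```

```text
at [ 0.6209 -0.0232  0.1007] yaw 179.0 j [  16.   21.  -15.    0.  -55. -107.] w 0.0298 F [-1.2 -2.4  5.5] t 54.15
-> d [-0.0006  0.0007  0.0037] roll 0.0017
```

View pics/s26.png

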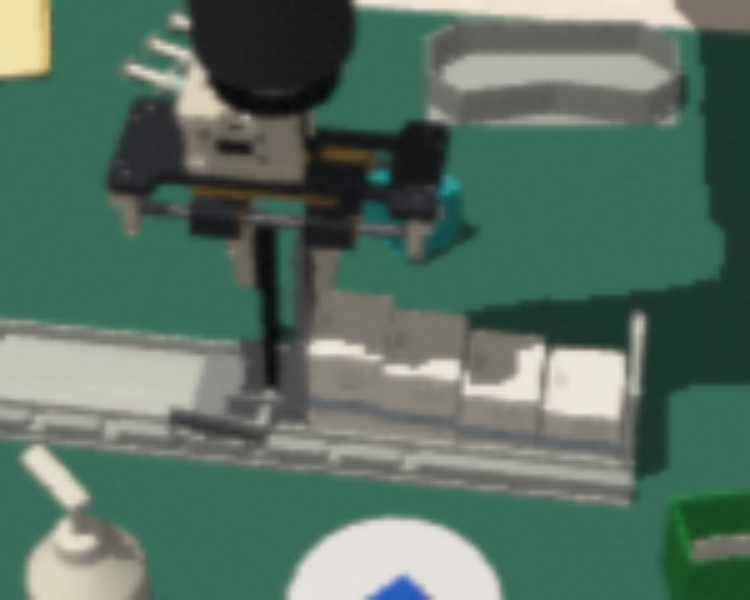

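The follower touches the row of four cartons. I let go, open and rise.

Call:
step_arm --pt "0.025 0 0.0007 0 0" --pt "0.04 0 0.0007 0 0" --pt "0.05 0 0.0007 0 0" --pt "0.05 0 0.0007 0 0" --pt "0.05 0 0.0007 0 0"

```text
time_s: 54.82
tcp_pos: [0.6206, -0.0223, 0.0995]
eef_rot: [-180.0, 0.0, 179.0]
contact_force: [0.8, -4.2, 1.7]
gripper_width: 0.0498
```

Call:
step_arm --pt "0.06 0 0 0 0" --pt "0.075 0 0 0 0" --pt "0.0876 0 0 0 0" --pt "0.0876 0 0 0 0" --pt "0.0876 0 0 0 0"

```text
time_s: 55.45
tcp_pos: [0.6203, -0.0217, 0.0992]
eef_rot: [180.0, -0.0, 179.0]
contact_force: [-0.4, -0.1, 0.6]
gripper_width: 0.0868
```

Run:
```python
from h import *
go(.6215,-.0226,.097,178.9)
c=capture('scene')
cv2.imwrite('pics/s27.png',cv2.resize(c['image'][140:260,180:330],None,fx=5,fy=5)[:,:,::-1])
```

```text
at [ 0.6203 -0.0217  0.0992] yaw 178.96 j [  16.   21.  -15.   -0.  -55. -107.] w 0.0868 F [-0.4 -0.1  0.6] t 55.45
-> d [-0.0012 -0.0009  0.0022] roll 0.0011
```

View pics/s27.png

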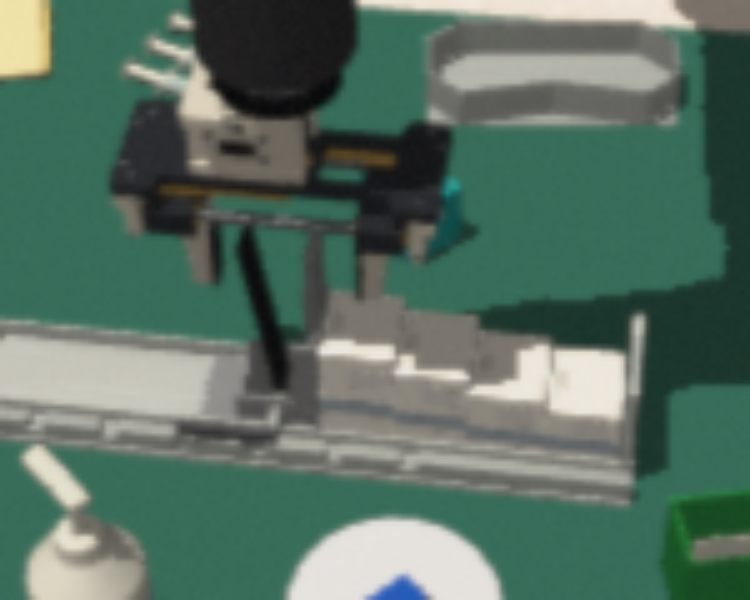

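After letting go, the follower looks about 5 mm further toward the plate (lever base 272→283 px). I rise and measure.

Call:
step_arm --pt "0.0876 0 0 -0.04 0" --pt "0.0876 0 0 -0.08 0" --pt "0.0876 0 0 -0.12 0" --pt "0.0876 0 -0.03 -0.15 0" --pt "0.0876 0 -0.06 -0.16 0"

```text
time_s: 56.12
tcp_pos: [0.6201, -0.0822, 0.262]
eef_rot: [180.0, 0.2, 179.0]
contact_force: [-0.4, 0.9, -1.1]
gripper_width: 0.0873
```

```bash
cat > m.py <<'E'
from h import *
go(.6215,-.0226,.097,178.9)
c=capture('wrist');W=cloud(c);X,Y,Z=[W[...,i].ravel() for i in range(3)];save(c,'w28')
m=(X>.57)&(X<.69)&(Y>-.27)&(Y<.19)&(Z>.145)&(Z<.17)
ys=Y[m];h,e=np.histogram(ys,np.arange(-.1,.05,.002));print([(round(float(b),3),int(a)) for a,b in zip(h,e) if a])
if len(ys):
    mid=(ys.min()+ys.max())/2
    for k in (ys[ys<mid],ys[ys>=mid]): print(np.percentile(k,[2,50,98]))
m=(X>.57)&(X<.69)&(Y>.18)&(Y<.21)&(Z>.078)&(Z<.09);print('endplate',np.percentile(Y[m],[2,50,98]) if m.any() else None)
for lo,hi in((.05,.058),(.06,.068),(.07,.078),(.08,.0885)):
    m=(X>.605)&(X<.64)&(Y>-.03)&(Y<.19)&(Z>lo)&(Z<hi)
    hh,e=np.histogram(Y[m],np.arange(-.03,.2,.004));print(lo,[(round(float(b),3),int(a)) for a,b in zip(hh,e) if a>8])
E
python3 m.py
```

```text
at [ 0.6201 -0.0822  0.262 ] yaw 179.03 j [  10.   14.   -1.    0.  -74. -101.] w 0.0873 F [-0.4  0.9 -1.1] t 56.125
-> d [0.0003 0.0596 0.165 ] roll 0.0022
[(-0.054, 11), (-0.052, 45), (-0.05, 45), (-0.048, 45), (-0.046, 23), (-0.012, 11), (-0.01, 100), (-0.008, 54), (-0.006, 52), (-0.004, 44), (-0.002, 2)]
[-0.05264132 -0.04870439 -0.04504013]
[-0.01013793 -0.00736752 -0.00226916]
endplate [0.19221233 0.19453131 0.19909871]
0.05 [(-0.01, 18), (0.146, 20), (0.15, 67), (0.154, 60), (0.158, 68), (0.162, 59), (0.166, 67), (0.17, 60), (0.174, 64), (0.178, 64), (0.182, 65), (0.186, 61)]
0.06 [(-0.01, 22), (0.098, 44), (0.102, 70), (0.106, 71), (0.11, 68), (0.114, 68), (0.118, 69), (0.122, 69), (0.126, 64), (0.13, 72), (0.134, 67), (0.138, 68), (0.142, 12)]
0.07 [(-0.01, 18), (0.05, 59), (0.054, 73), (0.058, 70), (0.062, 75), (0.066, 72), (0.07, 72), (0.074, 74), (0.078, 73), (0.082, 73), (0.086, 74), (0.09, 68), (0.094, 14)]
0.08 [(-0.01, 25), (0.002, 18), (0.006, 26), (0.01, 29), (0.014, 43), (0.018, 78), (0.022, 81), (0.026, 79), (0.03, 78), (0.034, 79), (0.038, 78), (0.042, 81), (0.046, 19)]
```

View pics/w28.png

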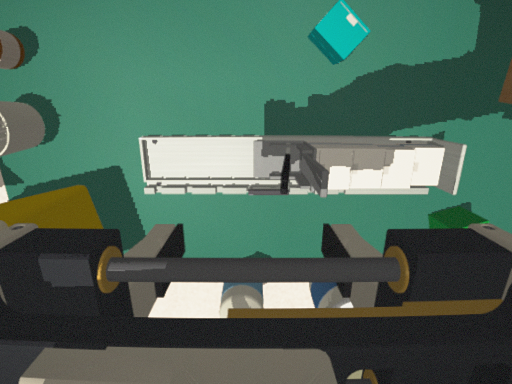

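Run:
```python
from h import *
c=capture('scene');save(c,'s29')
for l in ['follower_face','grips','empty_mid','carton_1_mid','carton_3_mid','swab_pot','flask']:
    print(l,[(round(d['p'],2),np.round(d['location'],3).tolist()) for d in spotter.tip_of('scene',l)])
cv2.imwrite('pics/s29z.png',cv2.resize(c['image'][150:250,160:360],None,fx=4,fy=4)[:,:,::-1])
```

```text
follower_face [(0.97, [0.623, -0.005, 0.054])]
grips [(0.81, [0.617, -0.019, 0.133])]
empty_mid [(0.95, [0.739, 0.259, 0.033]), (0.7, [0.459, 0.43, 0.038]), (0.58, [0.624, -0.008, 0.05])]
carton_1_mid [(0.91, [0.447, 0.038, 0.025]), (0.51, [0.628, 0.165, 0.031])]
carton_3_mid [(0.56, [0.621, 0.073, 0.042])]
swab_pot [(0.58, [0.556, -0.451, -0.003])]
flask [(0.6, [0.446, -0.447, -0.0])]
```

View pics/s29.png

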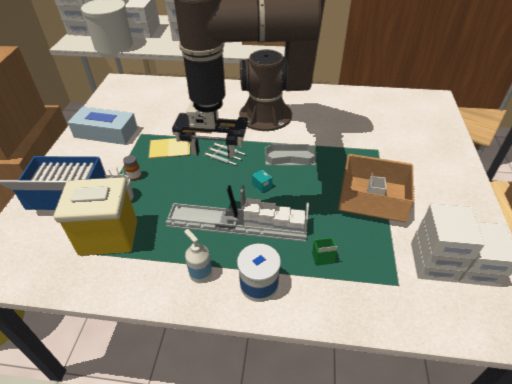

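View pics/s29z.png

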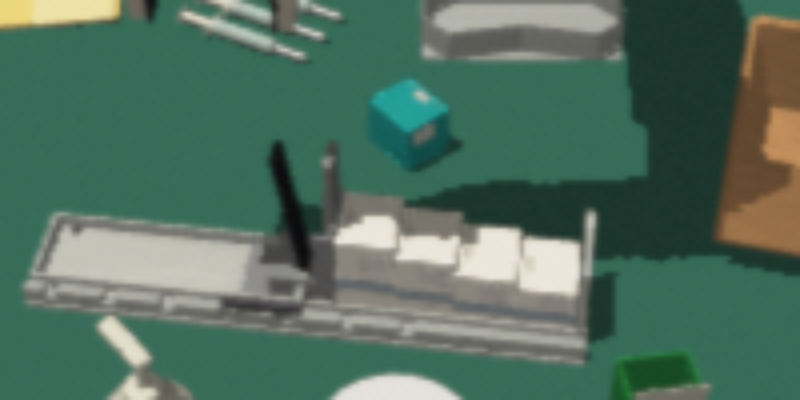

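The lever stands out as at rest (tilted, (290,200) in the crop) and the row is closed and in order. The empty carton is in the box, and the pot and flask are where they were. Handing in.

```bash
python3 -c "
from plant import workorder
print(workorder.close_job())"
```

```text
the job is handed in; nothing more can be done
None
```

The rack is loaded and closed, and the job was handed in at about 56 s of the 210 s allowed; the hand-in gives no verdict. The empty carton is in the waste box. The four full cartons present (50, 60, 70 and 80 mm; the 90 mm size is absent) stand in the rack from the end plate, shortest first.

**What my last checks showed:**
- **Follower and lever:** the follower is in notch 4. Lever and tongue are 50 mm apart over their outer faces, the same as at rest, so the pawl should be down.
- **Row:** no carton-to-carton gap is more than about 3 mm. After placing, the carton tops were 55, 65, 75 and 85 mm above the table, as they should be on the rack floor.
- **Other things on the table:** the swab pot, the flask and the turquoise and green look-alikes are where they were. Neither carton 1 nor carton 2 had been knocked aside when I picked it up.

**What disagreed:**
- **Reported tool position:** the fingertips measured 19 mm above the reported TCP, not 19 mm ahead of it. This made the first grasp of the empty carton miss and the first squeeze catch only the tops of the grips. That squeeze still released the follower, and from then on I lowered every grasp height by 38 mm.
- **Follower travel:** it moved about 150 mm between notches 7 and 4, where 147 mm was expected. It ended about 4 mm nearer the end plate than where I stopped pushing. That is roughly at the limit of the notch play, with the follower against the row.

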